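# Snap the hub's circuit board onto its posts

## Task

Lift the green circuit board, lay it over the three snap posts of the open red base with its silver connector at the gap in the rim, and press it down until every post has clicked through and the board sits fully down on all three. Press gently: a load of more than about 25 N between board and base cracks the board. Leave the mug, the screwdriver, the cover and the jar where they are.

Things in the scene. Friction and masses are not known exactly. Their poses are not given: they have to be found in the camera images.
- board: Loose green circuit board, 160 (x) x 100 (y) x 3 mm, 0.08 to 0.13 kg, starting flat on the blue mat. Origin: centre of its underside, z up. 9 mm holes at x 70, y +-40 and at x -70, y 0. Silver connector, 18 x 26 mm, 11 mm above the underside, at the middle of the +x edge; two capacitors, 10 mm round, 15 mm above the underside, at x -66, y +-36. A white dot to press on lies beside each hole, on the bare top face, 17 mm clear all round.
- heatsink (a point): Centre of the top of the aluminium heat sink that stands in the middle of the board, 25 mm above the board's underside. It is 36 mm along the board's x, 28 mm along its y and 22 mm high above the board's upper face; lift the board by it, across the 28 mm.
- base: Red open base of a hub, fixed on a rubber pad 3 to 13 mm thick. Floor 184 (x) x 120 (y) x 4 mm, rim 10 mm high with a 50 mm gap in the middle of the +x side, for the board's connector. Origin: centre of its underside (on the pad), z up. Three snap posts at x 70, y +-40 and x -70, y 0. A board laid over them rests on their barbs, underside about 22.5 mm above the origin; fully down, at 14 mm.
- mat: Fixed flat blue mat, 200 (x) x 150 (y) x 3 mm, on which the board starts. Origin: centre of its underside.
- mug: Yellow mug, 80 mm wide, 100 mm high, handle on its +y side; bystander. Origin: centre of its underside.
- screwdriver: Screwdriver lying on the desk along its x axis; bystander.
- cover: The hub's red cover shell, lying open side up, 184 x 120 x 32 mm; bystander. Origin: centre of its underside.
- jar: Clear jar with a yellow lid, 60 mm wide, 75 mm high; bystander. Origin: centre of its underside.
- hole_a (a point): Centre of the board's hole at the connector end, left (x +70, y +40), at the level of the board's underside; the white press dot beside it, 13 mm across, is at x +42, y +36 in the board's frame, 3 mm above the underside.
- post_a (a point): Axis of the base's post for hole_a, at its shoulder's top, 14 mm above the base's underside. A 14 mm wide shoulder, a 7 mm neck 4.5 mm high, then a slight cone to a blunt, 5.6 mm wide tip 14 mm above the shoulder. Two springy barbs, hinged near the tip, splay along the base's x to 13 mm across 5 mm above the shoulder, fold in as a hole is forced over them and spring out above the board.
- hole_b (a point): Centre of the board's hole at the connector end, right (x +70, y -40), at the level of the board's underside; the white press dot beside it, 13 mm across, is at x +42, y -36 in the board's frame, 3 mm above the underside.
- post_b (a point): Axis of the base's post for hole_b, at its shoulder's top, 14 mm above the base's underside. Formed as post_a. A hole more than 1.7 mm off stays on the tip, 5.5 mm too high; feel for it. Forcing one hole past its barbs takes a push on its dot rising to about 5 to 10 N; then it gives way and drops to the shoulder, where the force rises steeply (about 10 N/mm): press slowly.
- hole_c (a point): Centre of the board's hole in the middle of the other end (x -70, y 0), at the level of the board's underside; the white press dot beside it, 13 mm across, is at x -42, y 0 in the board's frame, 3 mm above the underside.
- post_c (a point): Axis of the base's post for hole_c, at its shoulder's top, 14 mm above the base's underside. Formed as post_a. Until it has clicked, the barbs hold the hole's underside 1.5 mm or more above the shoulder; forcing all three at once would need about three times the force.
Not all that is in view belongs to the job. Of the things that look like the board, the largest one is meant.

How it is judged (in metres and radians):
At the end, for the whole second after the job is handed in: Every hole of the board is on its own post: its underside less than 1.3 mm above the post's shoulder and within 2.5 mm of the post's axis; the board is at rest (z of hole_a in the frame of post_a below 0.0013 m and horizontal distance between hole_a and post_a below 0.0025 m and z of hole_b in the frame of post_b below 0.0013 m and horizontal distance between hole_b and post_b below 0.0025 m and z of hole_c in the frame of post_c below 0.0013 m and horizontal distance between hole_c and post_c below 0.0025 m and linear speed of board below 0.01 m/s and angular speed of board below 0.1 rad/s); the robot touches nothing.
It fails at once if the board is pressed on the base with more than 25 N in all (the sum over their contacts) (contact force between board and base above 25 N).
It fails at once if the mug is moved by more than 20 mm (distance of mug from where it was at the start of the episode above 0.02 m).
It fails at once if the screwdriver is moved by more than 20 mm (distance of screwdriver from where it was at the start of the episode above 0.02 m).
It fails at once if the cover is moved by more than 20 mm (distance of cover from where it was at the start of the episode above 0.02 m).
It fails at once if the jar is moved by more than 20 mm (distance of jar from where it was at the start of the episode above 0.02 m).
It also fails if it takes over 64 s, if anything falls off the work surface, if the arm or the gripper's body presses on something with over 40 N, if the wrist force passes 120 N, or if a joint passes its speed limit or range.

## Robot

A 6-joint arm with a two-finger parallel gripper is mounted at the origin on the work surface. World frame = base frame: x ahead of the robot, y to its left, z up, the work surface at z = 0. Lengths are in m, angles in degrees, forces in N, time in s.
With the tool pointing down it reaches from about 0.3 to 0.75 m from the base axis. Payload 8.5 kg.
Tool frame: the origin (TCP) lies at the very end of the fingers, on their centre line; the grasp point (between the pads) lies 19 mm behind it (env.grip_depth is the z of the grasp point in the tool frame, in m); z points along the fingers, y is the direction in which the jaws open and shut (so a half turn about z gives the same grasp; the last joint's range is limited). The gripper opens to 85 mm and grips with 20 to 120 N. Pads are 22 mm wide; open, the fingers measure 114 mm over their backs; the gripper's body (76 mm by 85 mm) begins 54 mm behind the grasp point. The pads swing forward as they close: fully open they stand 13 mm farther back than shut.
Start: joints at [61.232, 21.807, 74.336, -0, 83.858, -12.336], TCP at [0.156, 0.528, 0.231] pointing down, gripper open.
Joint ranges: [-178.18, 178.18], [-50.72, 133.34], [12.68, 142.11], [-81.47, 261.47], [9.98, 163.14], [-165.26, 165.26]. Speed limits (degrees/s): [136.94, 136.94, 180, 180, 180, 180].

## Interface

Orientations are given as a 3x3 rotation matrix whose columns are the frame's x, y, z axes.
In Python, from rig import env gives the robot as it stands.
- The arm moves only by the tool apply_moves, never from a script. Its argument "plan" is a list of rows, each an object of numbers: "tx", "ty", "tz": the shift along the world's x, y, z in mm; "rx", "ry", "rz": the turn, a rotation vector about the world's x, y, z in rad; "jaw": the opening, from -1 (shut) to 1 (fully open). A call has 1 to 12 rows; each row is the pose to reach, as a shift and turn from the pose measured when the call began; what a row does not reach only later rows make up. A row lasts 1/10 s, in which the tool goes at most 50 mm and 8.59 degrees, less where a joint would pass 70% of its speed; a pose out of reach is approached as far as the arm can. A call with a gripper value outside its range is refused whole. The fingers move at their own pace and stop on an object; "grip_force" is the grip in N (left out, the last holds). Time passes only in rows, so rows that repeat a pose let the fingers close. It gives the time, the measured TCP pose, the force and the opening at its end, in the units of the state.
- env.observe(): the state, without advancing time (a new reading comes with each control period).
- env.get_image(name): name is "side" or "top"; returns a dict with "image" (400x640x3 uint8, red, green, blue), "intrinsics" (3x3 intrinsics, pixels), "world_from_camera" (4x4, takes a point from camera to world coordinates). Camera axes: x right, y up, looking along -z (the intrinsics and any distortion apply to the point x, -y, -z); pixel columns grow to the right and rows downward; lengths in m; the calibration is good to about 2 mm. A picture is of the moment at which its call begins. There is no depth.
- env.close_job(): hands the job in, once; it reports no verdict.
The state is a dict: "time_s": time; "q": joint angles; "qvel": joint speeds; "joint_efforts": joint torques, N m; "position": TCP position; "tool_rot": TCP orientation; "ft_force": force on the tool from outside, world axes, zero at the start; "wrist_torque": the same for the moment, N m; "grip_width": finger opening in m.
Only numpy, scipy, OpenCV 4.12 (cv2) and the standard library are available. Lean on these libraries where they do the work, as an engineer would, in place of code of your own. Each camera call takes 0.05 s, during which the arm holds its last target.

## Working session

There is one attempt and no reset: what is moved stays moved. The work goes in short steps, Python scripts to look and compute and a tool call to move; the robot and the scene stay as the last step left them, time stands still between calls to the robot, and variables do not carry over. Pictures are saved under pics/ and viewed, and the job is handed in when it is done.

Besides the shell and the picture viewer there is one more tool, called after ">>>" by a JSON object that holds its "api" and its "payload", one argument or row to a line. apply_moves: Moves the arm, as the interface text tells. Its arguments: {"type":"object","properties":{"plan":{"type":"array","items":{"type":"object","properties":{"tx":{"type":"number"},"ty":{"type":"number"},"tz":{"type":"number"},"rx":{"type":"number"},"ry":{"type":"number"},"rz":{"type":"number"},"jaw":{"type":"number"}}}},"grip_force":{"type":"number"}},"required":["plan"]}

```bash
ls; mkdir -p pics; python3 - <<'E'
from rig import env
import cv2,numpy as np,pickle
print(env.observe(), env.grip_depth)
for n in("side","top"):
    d=env.get_image(n); pickle.dump(d,open(f"pics/{n}0.pkl","wb"))
    cv2.imwrite(f"pics/{n}0.png",d["image"][:,:,::-1]); print(n,d["intrinsics"],d["world_from_camera"],[k for k in d])
E
```

```text
pics
{'time_s': 0.0, 'q': array([ 6.12318528e+01,  2.18432997e+01,  7.43868394e+01,  4.47538032e-04,
        8.38586638e+01, -1.23371670e+01]), 'qvel': array([-0.02712676,  0.00925405,  0.02384746,  0.0372856 , -0.04491035,
       -0.01793436]), 'joint_efforts': array([-3.43261336e-04, -4.48450506e+01, -2.31280571e+01, -1.72468831e-04,
        4.66747064e-03, -5.99046103e-06]), 'position': array([0.1554359 , 0.52726123, 0.23067786]), 'tool_rot': array([[-9.59160805e-01,  2.82860361e-01, -7.52723624e-04],
       [ 2.82861160e-01,  9.59159908e-01, -1.35486710e-03],
       [ 3.38744125e-04, -1.51245169e-03, -9.99998799e-01]]), 'ft_force': array([0.11681983, 0.13938858, 0.91027555]), 'wrist_torque': array([0.00106091, 0.01966806, 0.00908839]), 'grip_width': 0.08550165226949974} -0.0187
side [[436.9524569    0.         315.39766205]
 [  0.         436.9524569  194.05954891]
 [  0.           0.           1.        ]] [[ 0.97817081  0.08864671 -0.18794583  0.2945929 ]
 [-0.20713637  0.48830144 -0.84773594 -1.14523211]
 [ 0.01662522  0.86816097  0.49600417  0.71744734]
 [ 0.          0.          0.          1.        ]] ['image', 'intrinsics', 'world_from_camera']
top [[419.69596871   0.         322.17935791]
 [  0.         419.69596871 196.87134678]
 [  0.           0.           1.        ]] [[ 0.02926826  0.9784301  -0.20449428  0.31729958]
 [-0.99955737  0.02755736 -0.0112099  -0.00278948]
 [-0.00533278  0.20473185  0.97880357  1.18155817]
 [ 0.          0.          0.          1.        ]] ['image', 'intrinsics', 'world_from_camera']
```

View pics/side0.png

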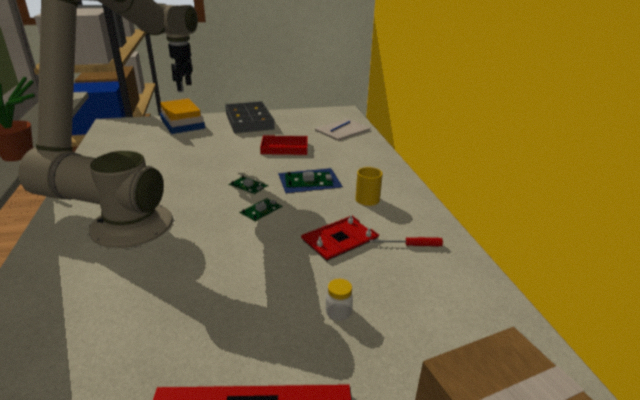

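View pics/top0.png

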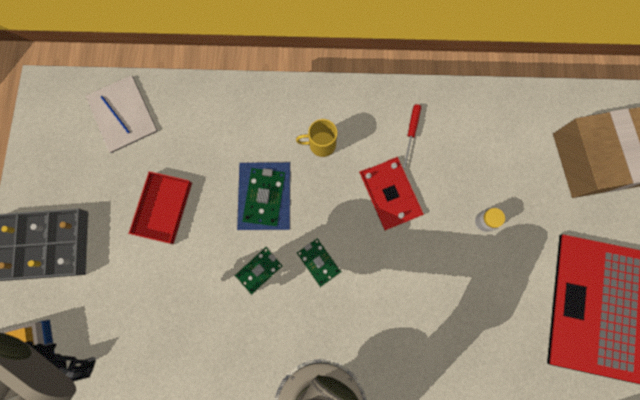

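The pictures show the board on the blue mat at top px (263,195) and the red base at (391,193). Two smaller decoy boards lie at (258,270) and (319,262). I'll zoom in on the board and base.

```bash
python3 - <<'E'
import cv2,pickle
t=pickle.load(open("pics/top0.pkl","rb"))["image"][:,:,::-1]; s=pickle.load(open("pics/side0.pkl","rb"))["image"][:,:,::-1]
a=cv2.resize(t[150:240,225:305],None,fx=8,fy=8,interpolation=cv2.INTER_CUBIC)[:600]
b=cv2.resize(t[150:235,350:435],None,fx=7,fy=7,interpolation=cv2.INTER_CUBIC)
import numpy as np
cv2.imwrite("pics/tb.png",cv2.resize(t[155:235,230:300],None,fx=7,fy=7,interpolation=cv2.INTER_CUBIC))
cv2.imwrite("pics/tbase.png",b)
cv2.imwrite("pics/sb.png",cv2.resize(s[160:200,270:350],None,fx=10,fy=10,interpolation=cv2.INTER_CUBIC))
cv2.imwrite("pics/sbase.png",cv2.resize(s[205:265,295:385],None,fx=8,fy=8,interpolation=cv2.INTER_CUBIC))
E
```

```text
(no output)
```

View pics/tb.png

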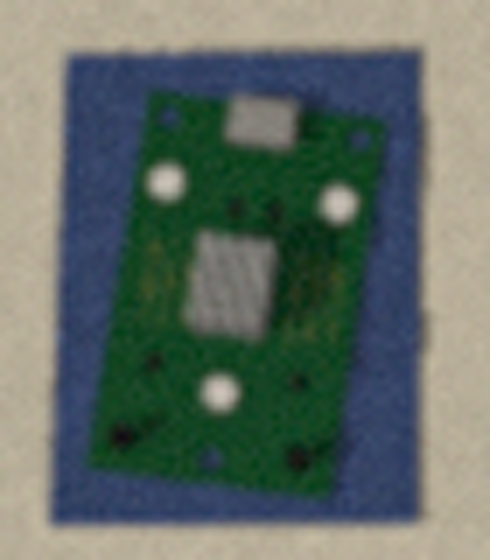

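View pics/tbase.png

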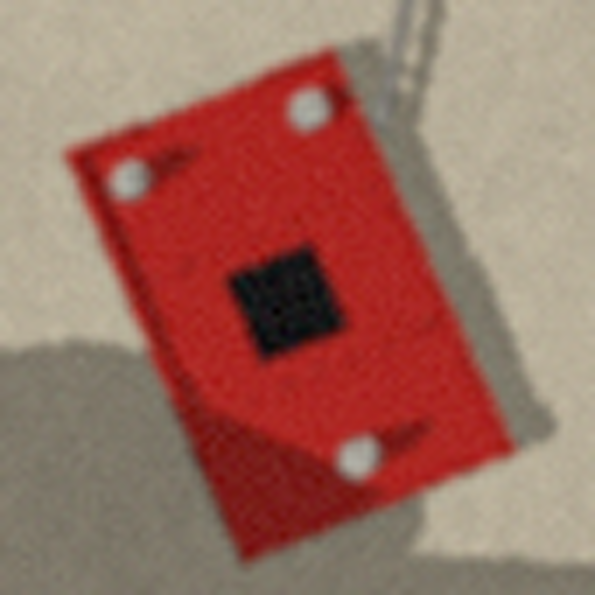

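View pics/sb.png

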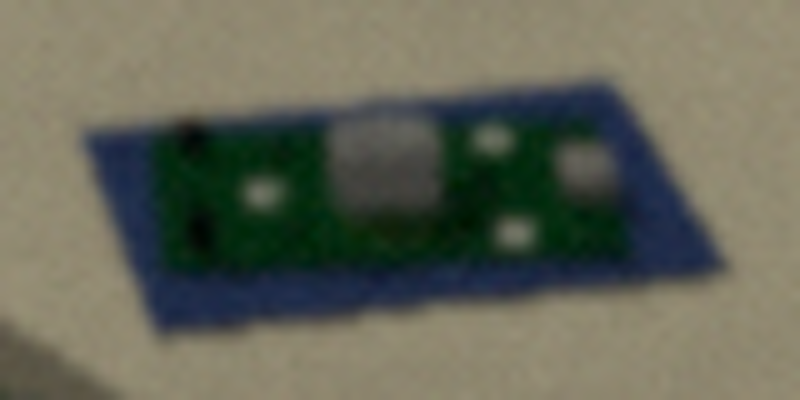

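View pics/sbase.png

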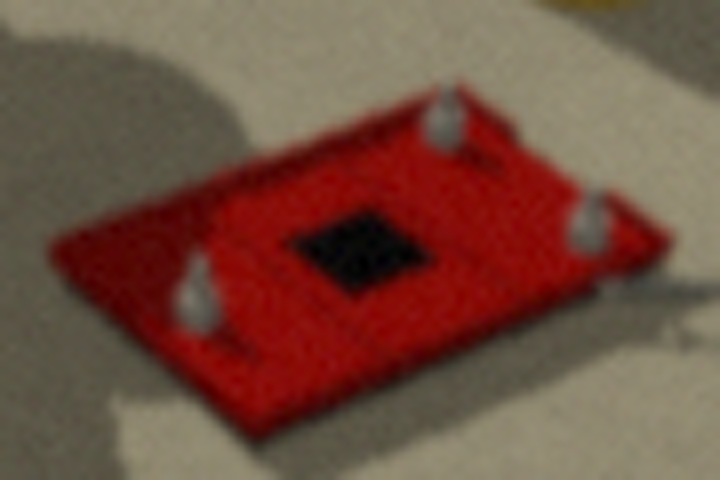

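```bash
cat > h.py <<'E'
import cv2,numpy as np,pickle
from scipy.optimize import least_squares
def load(n): return pickle.load(open(f"pics/{n}.pkl","rb"))
def grab(env,n,tag):
    d=env.get_image(n); pickle.dump(d,open(f"pics/{tag}.pkl","wb")); cv2.imwrite(f"pics/{tag}.png",d["image"][:,:,::-1]); return d
def proj(d,P):
    P=np.atleast_2d(P); W=np.linalg.inv(d["world_from_camera"]); c=P@W[:3,:3].T+W[:3,3]
    v=np.c_[c[:,0],-c[:,1],-c[:,2]]@d["intrinsics"].T
    return v[:,:2]/v[:,2:]
def blob(d,uv,r,w):
    """weighted centroid of weight image w near uv"""
    u=np.array(uv,float)
    H,Wd=w.shape; yy,xx=np.mgrid[:H,:Wd]
    for _ in range(8):
        m=w*(((xx-u[0])**2+(yy-u[1])**2)<r*r); u=np.array([(m*xx).sum(),(m*yy).sum()])/m.sum()
    return u,m.sum()
def whiteness(d):  # min channel, bg handled by threshold
    im=cv2.GaussianBlur(d["image"],(0,0),0.5).astype(float); return im.min(2)
def pose(x,y,z,yaw,P):
    c,s=np.cos(yaw),np.sin(yaw); P=np.atleast_2d(P)
    return np.c_[x+c*P[:,0]-s*P[:,1], y+s*P[:,0]+c*P[:,1], z+P[:,2]]
DOTS=np.array([[42,36,3],[42,-36,3],[-42,0,3]])/1e3
HOLES=np.array([[70,40,0],[70,-40,0],[-70,0,0]])/1e3
E
python3 - <<'E'
from h import *
for n,b,p in(("top",[(254,181),(278,184),(261.3,211)],[(368,176),(394,165),(401,215)]),("side",[(319.,173.5),(321.5,183),(296,179)],[(350.5,219),(368.5,232),(319.5,241.5)])):
    d=load(n+"0"); w=whiteness(d)
    for c in b+p:
        r=w[int(c[1]+.5)-4:int(c[1]+.5)+5,int(c[0]+.5)-4:int(c[0]+.5)+5]
        print(n,c); print(r.astype(int))
E
```

```text
top (254, 181)
[[ 26  19  30  38  40  28  14  16  16]
 [ 30  42  74  91  90  69  31  19  13]
 [ 43  85 124 145 143 117  65  22  15]
 [ 55 108 154 170 169 141  80  29  16]
 [ 56 110 158 172 167 135  79  30  17]
 [ 41  89 129 145 142 113  63  23  17]
 [ 23  50  78  96  94  72  35  23  18]
 [ 16  21  37  45  41  30  18  21  19]
 [ 14  19  24  21  18  20  11  19  16]]
top (278, 184)
[[ 11  10  15  33  38  28  17  15  16]
 [ 24  26  54  79  89  73  42  20  17]
 [ 19  45  94 133 142 129  89  40  17]
 [ 23  66 118 161 170 158 121  63  24]
 [ 28  72 122 161 173 160 122  61  24]
 [ 24  60 102 140 157 139  99  42  21]
 [ 18  31  62  97 110  93  63  23  24]
 [ 16  11  28  44  54  43  31  14  23]
 [ 17  15  15  12  21  20  20  17  29]]
top (261.3, 211)
[[ 21  22  22  35  31  28  21  22  19]
 [ 18  28  56  80  88  76  48  23  16]
 [ 27  52 101 135 143 128  91  45  23]
 [ 24  67 125 162 173 160 122  63  17]
 [ 26  74 126 161 176 163 128  65  22]
 [ 24  58 104 140 155 140  99  47  21]
 [ 28  37  66  95 106  98  65  31  18]
 [ 18  24  34  48  52  45  29  22  16]
 [ 18  19  15  21  23  22  21  19  21
[... 2301 characters left out ...]
 [ 17  30  42  48  42  26  12   9   8]]
side (368.5, 232)
[[ 18  38  68  89  97  92  89  97 106]
 [  9  26  55  77  77  64  56  69  88]
 [ 19  40  65  78  71  53  36  39  58]
 [ 31  57  82  84  77  67  41  23  30]
 [ 34  68  93  90  80  74  49  20  13]
 [ 36  70  89  89  81  67  43  18  11]
 [ 34  61  74  80  76  60  32  13   6]
 [ 29  52  64  69  67  51  29  12   5]
 [ 20  38  47  50  48  34  20   7   4]]
side (319.5, 241.5)
[[ 9 15 44 69 66 33  9  4  6]
 [11 26 55 74 67 40 21  8  6]
 [20 47 72 77 71 53 31 17 11]
 [29 62 87 85 72 65 41 18  9]
 [35 68 94 90 78 68 46 23 10]
 [33 63 85 87 80 67 45 20 10]
 [27 53 73 79 76 63 43 18  6]
 [20 38 58 68 66 51 34 14  7]
 [15 28 42 49 49 33 16 11  6]]
```

```bash
cat >> h.py <<'E'
th=np.linspace(0,2*np.pi,24,endpoint=False)
def ring(r,z): return np.c_[r*np.cos(th),r*np.sin(th),0*th+z]
PARTS=[np.r_[ring(7,-10),ring(7,0)],np.r_[ring(3.5,0),ring(3.5,5)],
 np.array([[sx*6.5,sy*2.5,5] for sx in(-1,1) for sy in(-1,1)]+[[sx*2.8,sy*2.5,13] for sx in(-1,1) for sy in(-1,1)],float),
 np.r_[ring(3.5,4.5),ring(2.8,14)]]
PARTS=[p/1e3 for p in PARTS]
POSTS=HOLES+[0,0,0.014]
def sil(d,pose4,P,S=8):
    """silhouette centroid of a post centred P in base frame"""
    polys=[proj(d,pose(*pose4,P+q)) for q in PARTS]; o=np.floor(np.concatenate(polys).min(0))-2
    m=np.zeros((24*S,24*S),np.uint8)
    for q in polys:
        h=cv2.convexHull(((q-o+0.5)*S-0.5).astype(np.float32)); cv2.fillConvexPoly(m,np.round(h).astype(np.int32),1)
    M=cv2.moments(m,True); return np.array([M["m10"],M["m01"]])/M["m00"]/S+(0.5/S-0.5)+o
def meas(d,uv,thr,r=6):
    w=np.clip(whiteness(d)-thr,0,100-thr if thr<60 else 1e9) ; return blob(d,uv,r,w)[0]
E
python3 - <<'E'
from h import *
dt,ds=load("top0"),load("side0")
bt=np.array([meas(dt,c,45,5) for c in[(254,181),(278,184),(261.3,211)]])
bs=np.array([meas(ds,c,35,4) for c in[(319.,173.),(321.5,183),(296,179)]])
print(bt,bs)
x0=[.5,.13,.003,-.1]
f=lambda p:(proj(dt,pose(p[0],p[1],.003,p[2],DOTS))-bt).ravel()
r=least_squares(f,[.45,.13,-.1]); print("top only",r.x,np.degrees(r.x[2]),r.fun)
print("side resid at top soln",proj(ds,pose(r.x[0],r.x[1],.003,r.x[2],DOTS))-bs)
g=lambda p:(proj(ds,pose(p[0],p[1],.003,p[2],DOTS))-bs).ravel()
r2=least_squares(g,r.x); print("side only",r2.x,np.degrees(r2.x[2]),r2.fun)
off=np.array((proj(ds,pose(r.x[0],r.x[1],.003,r.x[2],DOTS))-bs)).mean(0)
pt=np.array([meas(dt,c,50,7) for c in[(368,176),(394,165),(401,215)]])
pc=meas(ds,(319.5,241.5),30,8);print(pt,pc)
for pad in(.003,.008,.013):
    f=lambda p:(np.array([sil(dt,[p[0],p[1],pad,p[2]],P) for P in POSTS])-pt).ravel()
    q=least_squares(f,[.46,-.18,.4],diff_step=1e-3); p=q.x
    print(pad,p,np.degrees(p[2]),q.fun.round(2),"side c resid",sil(ds,[p[0],p[1],pad,p[2]],POSTS[2])-pc, "off",off)
E
```

```text
[[253.287227   180.53673064]
 [277.91627595 183.67916946]
 [260.91193738 210.66536204]] [[318.6825     173.01      ]
 [321.06218905 182.89054726]
 [295.7771261  178.8973607 ]]
top only [ 0.5599134   0.17941967 -0.10185959] -5.836124651403479 [-0.00682881  0.03786317 -0.00068953  0.03464778  0.00743288 -0.0705001 ]
side resid at top soln [[-0.14005133  0.8590776 ]
 [-0.15201987  0.52725191]
 [-0.03413751  0.49250095]]
side only [ 0.56120837  0.18383433 -0.09756801] -5.590235155095183 [-0.09833704  0.25522959 -0.02591502 -0.13107152  0.12174809 -0.09553998]
[[363.63832983 176.53649745]
 [393.57863974 164.54144527]
 [400.69381688 214.92925089]] [319.18859649 241.76629073]
0.003 [ 0.57961378 -0.1798174   0.40152134] 23.005478230292923 [ 3.1  -1.28 -1.22  0.91 -1.75  0.15] side c resid [-0.17228277  0.64849942] off [-0.10873624  0.62627682]
0.008 [ 0.57834122 -0.17944936  0.43274507] 24.794465900722194 [ 2.6  -0.61 -1.94  0.74 -0.85  0.03] side c resid [-0.15560971 -0.47338636] off [-0.10873624  0.62627682]
0.013 [ 0.57721894 -0.17856973  0.42750073] 24.493987638458172 [ 2.55 -0.79 -1.83  0.63 -0.96  0.18] side c resid [-0.67186384 -2.19775754] off [-0.10873624  0.62627682]
```

```bash
python3 - <<'E'
from h import *
dt,ds=load("top0"),load("side0")
off=np.array([-.11,.63])
for rr in(4.5,5):
  pt=np.array([meas(dt,c,50,rr) for c in[(368,175.7),(394,165.2),(401,215)]])
  pc=meas(ds,(319.5,241.5),30,8);print(pt.round(2).tolist(),pc)
  for pad in(.003,.006,.008,.013):
    f=lambda p:(np.array([sil(dt,[p[0],p[1],pad,p[2]],P,16) for P in POSTS])-pt).ravel()
    q=least_squares(f,[.46,-.18,.4],diff_step=3e-3); q=least_squares(f,q.x,diff_step=2e-2); p=q.x
    print(pad,p,np.degrees(p[2]),q.fun.round(2),"side c resid",sil(ds,[p[0],p[1],pad,p[2]],POSTS[2])-pc-off)
E
```

```text
[[367.86, 175.31], [393.53, 165.18], [400.69, 214.93]] [319.18859649 241.76629073]
0.003 [ 0.58020649 -0.1839075   0.41288065] 23.656318785059014 [ 0.11  0.04 -0.08  0.07 -0.03 -0.1 ] side c resid [0.63665466 1.05419815]
0.006 [ 0.57948968 -0.18344772  0.41269663] 23.645774852268993 [ 0.05  0.   -0.06  0.   -0.01 -0.03] side c resid [0.35842858 0.09207363]
0.008 [ 0.57899481 -0.18315311  0.41227851] 23.621818643276356 [ 0.03 -0.01 -0.03 -0.02 -0.01  0.03] side c resid [ 0.17362552 -0.6028433 ]
0.013 [ 0.57778382 -0.18242859  0.41221049] 23.617921614281656 [-0.04 -0.06 -0.01 -0.1   0.06  0.15] side c resid [-0.27909084 -2.20139901]
[[367.86, 175.31], [393.53, 165.18], [400.69, 214.93]] [319.18859649 241.76629073]
0.003 [ 0.58020649 -0.1839075   0.41288065] 23.656318785059014 [ 0.11  0.04 -0.08  0.07 -0.03 -0.1 ] side c resid [0.63665466 1.05419815]
0.006 [ 0.57948968 -0.18344772  0.41269663] 23.645774852268993 [ 0.05  0.   -0.06  0.   -0.01 -0.03] side c resid [0.35842858 0.09207363]
0.008 [ 0.57899481 -0.18315311  0.41227851] 23.621818643276356 [ 0.03 -0.01 -0.03 -0.02 -0.01  0.03] side c resid [ 0.17362552 -0.6028433 ]
0.013 [ 0.57778382 -0.18242859  0.41221049] 23.617921614281656 [-0.04 -0.06 -0.01 -0.1   0.06  0.15] side c resid [-0.27909084 -2.20139901]
```

>>> {"api": "apply_moves", "payload": {
  "plan": [
    {"tx":404.5,"ty":-348,"tz":-120,"rz":0.185,"jaw":0.1},
    {"tx":404.5,"ty":-348,"tz":-120,"rz":0.185,"jaw":0.1},
    {"tx":404.5,"ty":-348,"tz":-120,"rz":0.185,"jaw":0.1},
    {"tx":404.5,"ty":-348,"tz":-120,"rz":0.185,"jaw":0.1},
    {"tx":404.5,"ty":-348,"tz":-120,"rz":0.185,"jaw":0.1},
    {"tx":404.5,"ty":-348,"tz":-120,"rz":0.185,"jaw":0.1},
    {"tx":404.5,"ty":-348,"tz":-120,"rz":0.185,"jaw":0.1},
    {"tx":404.5,"ty":-348,"tz":-120,"rz":0.185,"jaw":0.1},
    {"tx":404.5,"ty":-348,"tz":-120,"rz":0.185,"jaw":0.1},
    {"tx":404.5,"ty":-348,"tz":-120,"rz":0.185,"jaw":0.1},
    {"tx":404.5,"ty":-348,"tz":-120,"rz":0.185,"jaw":0.1},
    {"tx":404.5,"ty":-348,"tz":-120,"rz":0.185,"jaw":0.1}
  ]
}}

```text
validation failed for argument at $.pl...
```

>>> {"api": "apply_moves", "payload": {
  "plan": [
    {"jaw":0.1},
    {"jaw":0.1},
    {"jaw":0.1}
  ]
}}

```text
validation failed for argument at $.pl...
```

```bash
python3 - <<'E'
from rig import env
from h import *
o=env.observe(); print(o["time_s"],o["position"],o["tool_rot"],o["ft_force"],o["grip_width"])
grab(env,"side","side1")
E
python3 -c "
import cv2;s=cv2.imread('pics/side1.png');cv2.imwrite('pics/side1z.png',cv2.resize(s[110:230,240:400],None,fx=5,fy=5,interpolation=2))"
```

```text
0.1 [0.15545379 0.52729584 0.23076813] [[-9.59157212e-01  2.82872703e-01 -6.90139398e-04]
 [ 2.82873358e-01  9.59156530e-01 -1.18924498e-03]
 [ 3.25546768e-04 -1.33589495e-03 -9.99999055e-01]] [ 0.12992628 -1.09223681 -0.36265466] 0.08532569647354336
```

View pics/side1z.png

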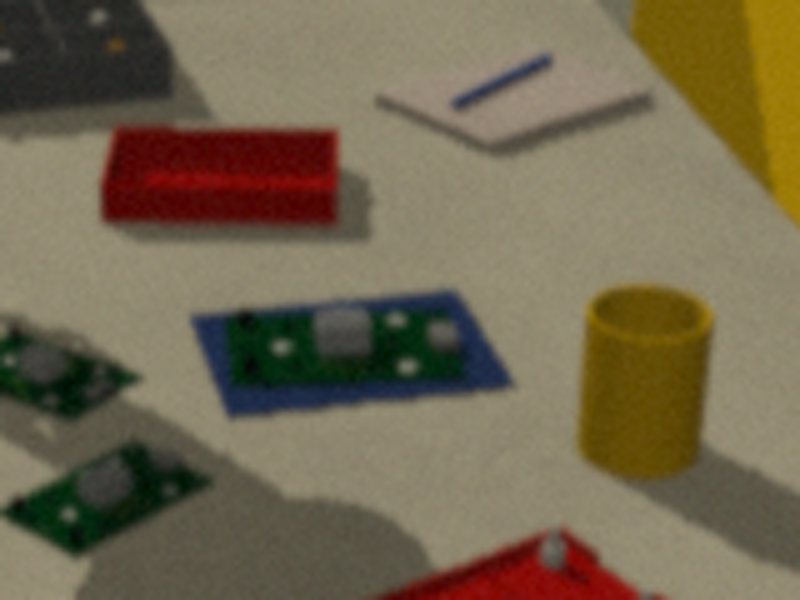

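The arm didn't move because both move calls failed validation. I'll retry with all seven fields in each row.

>>> {"api": "apply_moves", "payload": {
  "plan": [
    {"tx":404.5,"ty":-348.0,"tz":-120.0,"rx":0.0,"ry":0.0,"rz":0.185,"jaw":0.1}
  ]
}}

```text
time_s: 0.25
position: [0.1877, 0.5004, 0.2217]
tool_rot: [[-0.99, 0.144, 0.0], [0.144, 0.99, 0.002], [0.0, 0.002, -1.0]]
ft_force: [2.3, 0.7, 1.5]
grip_width: 0.0735
```

>>> {"api": "apply_moves", "payload": {
  "plan": [
    {"tx":372,"ty":-321,"tz":-111,"rx":0,"ry":0,"rz":0.042,"jaw":0.1},
    {"tx":372,"ty":-321,"tz":-111,"rx":0,"ry":0,"rz":0.042,"jaw":0.1},
    {"tx":372,"ty":-321,"tz":-111,"rx":0,"ry":0,"rz":0.042,"jaw":0.1},
    {"tx":372,"ty":-321,"tz":-111,"rx":0,"ry":0,"rz":0.042,"jaw":0.1},
    {"tx":372,"ty":-321,"tz":-111,"rx":0,"ry":0,"rz":0.042,"jaw":0.1},
    {"tx":372,"ty":-321,"tz":-111,"rx":0,"ry":0,"rz":0.042,"jaw":0.1},
    {"tx":372,"ty":-321,"tz":-111,"rx":0,"ry":0,"rz":0.042,"jaw":0.1},
    {"tx":372,"ty":-321,"tz":-111,"rx":0,"ry":0,"rz":0.042,"jaw":0.1},
    {"tx":372,"ty":-321,"tz":-111,"rx":0,"ry":0,"rz":0.042,"jaw":0.1},
    {"tx":372,"ty":-321,"tz":-111,"rx":0,"ry":0,"rz":0.042,"jaw":0.1},
    {"tx":372,"ty":-321,"tz":-111,"rx":0,"ry":0,"rz":0.042,"jaw":0.1},
    {"tx":372,"ty":-321,"tz":-111,"rx":0,"ry":0,"rz":0.042,"jaw":0.1}
  ]
}}

```text
time_s: 1.45
position: [0.5599, 0.1785, 0.1099]
tool_rot: [[-0.995, 0.105, -0.002], [0.105, 0.995, 0.002], [0.002, 0.001, -1.0]]
ft_force: [-0.5, 0.5, -0.5]
grip_width: 0.0469
```

```bash
cat > st.py <<'E'
from rig import env
import numpy as np
o=env.observe(); R=o["tool_rot"]; print(o["time_s"],(o["position"]*1e3).round(2),"yang",np.degrees(np.arctan2(R[1,1],R[0,1])).round(2),"z",R[:,2].round(4),"F",o["ft_force"].round(2),"T",o["wrist_torque"].round(3),"w",round(o["grip_width"]*1e3,1),"q6",o["q"][5].round(1))
E
python3 st.py
```

```text
1.45 [559.94 178.52 109.85] yang 84.0 z [-0.0016  0.0017 -1.    ] F [-0.48  0.49 -0.53] T [ 0.006 -0.039  0.019] w 46.9 q6 -77.9
```

>>> {"api": "apply_moves", "payload": {
  "plan": [
    {"tx":0,"ty":0.9,"tz":-40,"rx":0,"ry":0,"rz":0.003,"jaw":0.1},
    {"tx":0,"ty":0.9,"tz":-80,"rx":0,"ry":0,"rz":0.003,"jaw":0.1},
    {"tx":0,"ty":0.9,"tz":-90,"rx":0,"ry":0,"rz":0.003,"jaw":0.1},
    {"tx":0,"ty":0.9,"tz":-96,"rx":0,"ry":0,"rz":0.003,"jaw":0.1},
    {"tx":0,"ty":0.9,"tz":-99,"rx":0,"ry":0,"rz":0.003,"jaw":0.1},
    {"tx":0,"ty":0.9,"tz":-100,"rx":0,"ry":0,"rz":0.003,"jaw":0.1},
    {"tx":0,"ty":0.9,"tz":-100,"rx":0,"ry":0,"rz":0.003,"jaw":0.1},
    {"tx":0,"ty":0.9,"tz":-100,"rx":0,"ry":0,"rz":0.003,"jaw":0.1}
  ]
}}

```text
time_s: 2.25
position: [0.5604, 0.1795, 0.0108]
tool_rot: [[-0.995, 0.102, -0.0], [0.102, 0.995, 0.002], [0.0, 0.002, -1.0]]
ft_force: [0.1, -0.1, -0.2]
grip_width: 0.0471
```

```bash
python3 st.py; python3 - <<'E'
from rig import env
from h import *
grab(env,"side","side2");grab(env,"top","top2")
a=cv2.imread('pics/side2.png')[130:210,250:360];b=cv2.imread('pics/top2.png')[140:240,215:315]
cv2.imwrite('pics/c2.png',np.hstack([cv2.resize(a,(440,320),interpolation=2),cv2.resize(b,(320,320),interpolation=2)]))
E
```

```text
2.25 [560.35 179.52  10.77] yang 84.17 z [-0.      0.0019 -1.    ] F [ 0.07 -0.12 -0.23] T [0.046 0.031 0.026] w 47.1 q6 -78.0
```

View pics/c2.png

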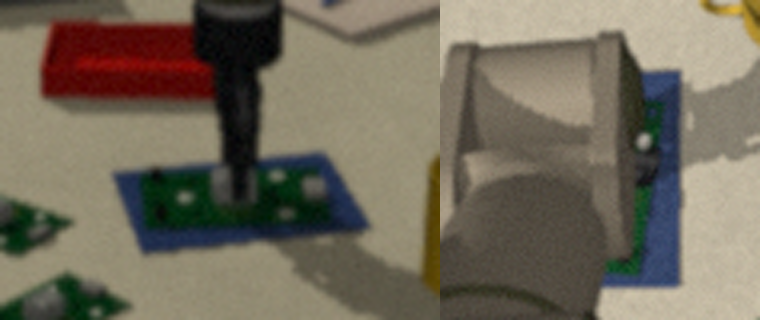

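The side view shows the fingers straddling the heat sink around (315,177). I'll lower 1.5 mm more and close.

>>> {"api": "apply_moves", "payload": {
  "plan": [
    {"tx":0,"ty":0,"tz":-1.5,"rx":0,"ry":0,"rz":0,"jaw":0.1},
    {"tx":0,"ty":0,"tz":-1.5,"rx":0,"ry":0,"rz":0,"jaw":-0.6},
    {"tx":0,"ty":0,"tz":-1.5,"rx":0,"ry":0,"rz":0,"jaw":-0.6},
    {"tx":0,"ty":0,"tz":-1.5,"rx":0,"ry":0,"rz":0,"jaw":-0.6},
    {"tx":0,"ty":0,"tz":-1.5,"rx":0,"ry":0,"rz":0,"jaw":-0.6},
    {"tx":0,"ty":0,"tz":-1.5,"rx":0,"ry":0,"rz":0,"jaw":-0.6}
  ],
  "grip_force": 45
}}

```text
time_s: 2.95
position: [0.5603, 0.1794, 0.0091]
tool_rot: [[-0.995, 0.102, -0.0], [0.102, 0.995, 0.002], [0.0, 0.002, -1.0]]
ft_force: [-0.3, -0.1, 2.2]
grip_width: 0.0268
```

```bash
python3 st.py; python3 - <<'E'
from rig import env
from h import *
grab(env,"side","side3")
a=cv2.imread('pics/side3.png')[130:210,250:360]
cv2.imwrite('pics/c3.png',cv2.resize(a,(770,560),interpolation=2))
E
```

```text
2.95 [560.33 179.45   9.11] yang 84.17 z [-2.0e-04  1.8e-03 -1.0e+00] F [-0.31 -0.09  2.17] T [-0.01   0.081  0.026] w 26.8 q6 -78.0
```

View pics/c3.png

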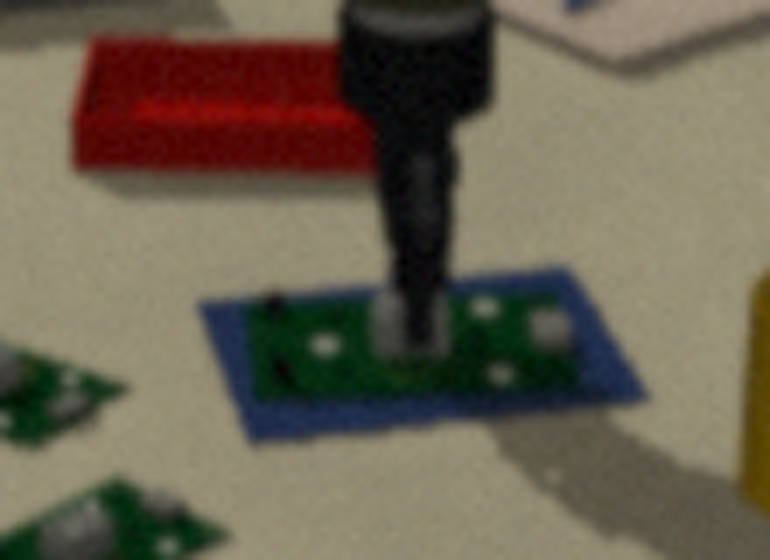

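```bash
python3 - <<'E'
from h import *
for n in("side0","side1","side3"):
    d=load(n); print(n,np.array([meas(d,c,35,4) for c in[(319.,173.),(321.5,183),(296,179)]]).round(2).tolist())
E
```

```text
side0 [[318.68, 173.01], [321.06, 182.89], [295.78, 178.9]]
side1 [[318.68, 173.0], [321.06, 182.84], [295.8, 178.92]]
side3 [[318.73, 173.03], [321.09, 183.04], [295.99, 178.81]]
```

>>> {"api": "apply_moves", "payload": {
  "plan": [
    {"tx":0,"ty":0,"tz":10,"rx":0,"ry":0,"rz":0,"jaw":-0.6},
    {"tx":0,"ty":0,"tz":30,"rx":0,"ry":0,"rz":0,"jaw":-0.6},
    {"tx":0,"ty":0,"tz":60,"rx":0,"ry":0,"rz":0,"jaw":-0.6},
    {"tx":0,"ty":0,"tz":60,"rx":0,"ry":0,"rz":0,"jaw":-0.6},
    {"tx":0,"ty":0,"tz":60,"rx":0,"ry":0,"rz":0,"jaw":-0.6}
  ]
}}

```text
time_s: 3.5
position: [0.5602, 0.1794, 0.0695]
tool_rot: [[-0.995, 0.102, 0.0], [0.102, 0.995, 0.002], [-0.0, 0.002, -1.0]]
ft_force: [-0.4, -0.2, -1.5]
grip_width: 0.0269
```

```bash
python3 st.py; python3 - <<'E'
from rig import env
from h import *
grab(env,"side","side4")
a=cv2.imread('pics/side4.png')[110:210,250:380]
cv2.imwrite('pics/c4.png',cv2.resize(a,(780,600),interpolation=2))
E
```

```text
3.5 [560.25 179.43  69.47] yang 84.17 z [ 4.0e-04  1.9e-03 -1.0e+00] F [-0.42 -0.21 -1.5 ] T [ 0.001 -0.026  0.037] w 26.9 q6 -78.0
```

View pics/c4.png

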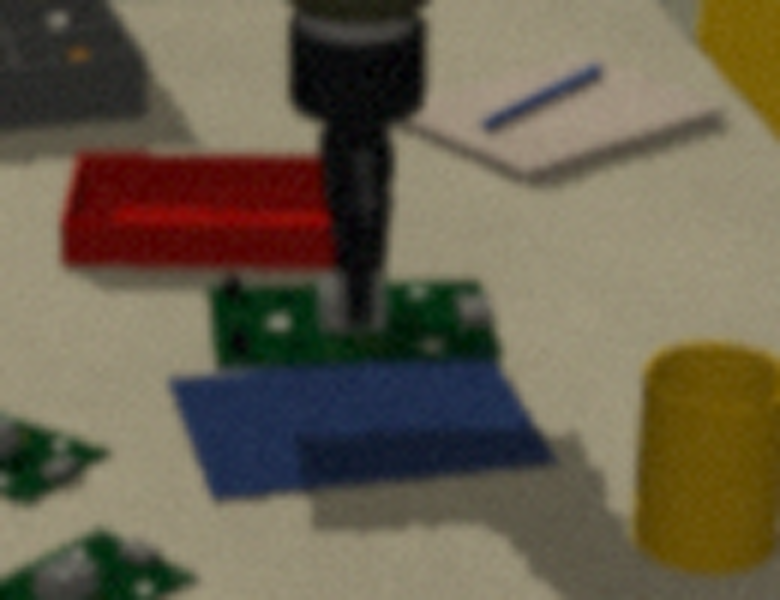

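>>> {"api": "apply_moves", "payload": {
  "plan": [
    {"tx":-10,"ty":-20,"tz":5,"rx":0,"ry":0,"rz":0.03,"jaw":-0.6},
    {"tx":-30,"ty":-50,"tz":5,"rx":0,"ry":0,"rz":0.08,"jaw":-0.6},
    {"tx":-45,"ty":-85,"tz":5,"rx":0,"ry":0,"rz":0.14,"jaw":-0.6},
    {"tx":-55,"ty":-120,"tz":5,"rx":0,"ry":0,"rz":0.2,"jaw":-0.6},
    {"tx":-60,"ty":-155,"tz":5,"rx":0,"ry":0,"rz":0.26,"jaw":-0.6},
    {"tx":-60,"ty":-190,"tz":5,"rx":0,"ry":0,"rz":0.32,"jaw":-0.6},
    {"tx":-55,"ty":-225,"tz":5,"rx":0,"ry":0,"rz":0.38,"jaw":-0.6},
    {"tx":-45,"ty":-260,"tz":5,"rx":0,"ry":0,"rz":0.43,"jaw":-0.6},
    {"tx":-30,"ty":-295,"tz":5,"rx":0,"ry":0,"rz":0.47,"jaw":-0.6},
    {"tx":-10,"ty":-330,"tz":5,"rx":0,"ry":0,"rz":0.5,"jaw":-0.6},
    {"tx":10,"ty":-355,"tz":5,"rx":0,"ry":0,"rz":0.514,"jaw":-0.6},
    {"tx":19.3,"ty":-362.5,"tz":0,"rx":0,"ry":0,"rz":0.514,"jaw":-0.6}
  ]
}}

```text
time_s: 4.75
position: [0.58, -0.1857, 0.0676]
tool_rot: [[-0.917, -0.399, -0.002], [-0.399, 0.917, 0.001], [0.002, 0.001, -1.0]]
ft_force: [0.7, 0.4, -0.9]
grip_width: 0.0269
```

```bash
python3 st.py
```

```text
4.75 [ 580.03 -185.73   67.61] yang 113.49 z [-1.9e-03  5.0e-04 -1.0e+00] F [ 0.68  0.42 -0.88] T [ 0.017 -0.017 -0.021] w 26.9 q6 -142.3
```

>>> {"api": "apply_moves", "payload": {
  "plan": [
    {"tx":-0.4,"ty":2.6,"tz":-10,"rx":0,"ry":0,"rz":0.002,"jaw":-0.6},
    {"tx":-0.4,"ty":2.6,"tz":-17,"rx":0,"ry":0,"rz":0.002,"jaw":-0.6},
    {"tx":-0.4,"ty":2.6,"tz":-17,"rx":0,"ry":0,"rz":0.002,"jaw":-0.6},
    {"tx":-0.4,"ty":2.6,"tz":-17,"rx":0,"ry":0,"rz":0.002,"jaw":-0.6}
  ]
}}

```text
time_s: 5.15
position: [0.5791, -0.1821, 0.0505]
tool_rot: [[-0.916, -0.401, -0.003], [-0.401, 0.916, 0.001], [0.002, 0.002, -1.0]]
ft_force: [0.5, -1.1, -0.6]
grip_width: 0.0271
```

```bash
python3 st.py; python3 - <<'E'
from rig import env
from h import *
grab(env,"side","side5");grab(env,"top","top5")
a=cv2.imread('pics/side5.png')[180:280,280:400];b=cv2.imread('pics/top5.png')[140:240,340:440]
cv2.imwrite('pics/c5.png',np.hstack([cv2.resize(a,(432,360),interpolation=2),cv2.resize(b,(360,360),interpolation=2)]))
E
```

```text
5.15 [ 579.14 -182.1    50.47] yang 113.66 z [-0.0029  0.001  -1.    ] F [ 0.46 -1.07 -0.57] T [-0.054  0.065 -0.043] w 27.1 q6 -142.3
```

View pics/c5.png

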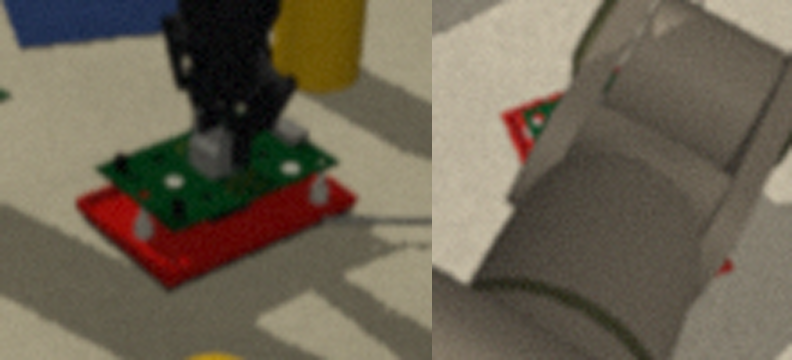

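```bash
cat > chk.py <<'E'
import sys
from h import *
def chk(tag,tcp,yaw,zu,off2=(-.4,0)):
    d=load(tag); c,s=np.cos(yaw+np.radians(5.84)),np.sin(yaw+np.radians(5.84))
    x=tcp[0]+c*off2[0]-s*off2[1]; y=tcp[1]+s*off2[0]+c*off2[1]
    pr=proj(d,pose(x/1e3,y/1e3,zu/1e3,yaw,DOTS))
    for p in pr:
        m=meas(d,p,35,4); m=meas(d,m,35,4); print(p.round(2),m.round(2),(p-m).round(2))
if __name__=="__main__":
    chk("side4",(560.25,179.43),np.radians(-5.83),63.4)
    chk("side5",(579.14,-182.1),np.radians(23.66),44.4)
E
python3 chk.py
```

```text
[318.87 158.51] [318.5  153.32] [0.37 5.19]
[321.3 167.6] [321.61 167.37] [-0.31  0.23]
[295.62 163.73] [295.97 163.24] [-0.35  0.49]
[343.59 215.  ] [337.41 220.43] [ 6.18 -5.43]
[360.06 226.69] [360.31 226.24] [-0.25  0.45]
[327.71 230.31] [327.88 229.91] [-0.18  0.4 ]
```

>>> {"api": "apply_moves", "payload": {
  "plan": [
    {"tx":0.3,"ty":-1.1,"tz":-2,"rx":0,"ry":0,"rz":0,"jaw":-0.6},
    {"tx":0.3,"ty":-1.1,"tz":-5,"rx":0,"ry":0,"rz":0,"jaw":-0.6},
    {"tx":0.3,"ty":-1.1,"tz":-7,"rx":0,"ry":0,"rz":0,"jaw":-0.6},
    {"tx":0.3,"ty":-1.1,"tz":-7,"rx":0,"ry":0,"rz":0,"jaw":-0.6},
    {"tx":0.3,"ty":-1.1,"tz":-7,"rx":0,"ry":0,"rz":0,"jaw":-0.6}
  ]
}}

```text
time_s: 5.75
position: [0.5799, -0.1837, 0.044]
tool_rot: [[-0.916, -0.401, -0.002], [-0.401, 0.916, 0.0], [0.001, 0.001, -1.0]]
ft_force: [0.1, -0.1, -1.4]
grip_width: 0.0275
```

```bash
python3 st.py
```

```text
5.75 [ 579.89 -183.73   44.  ] yang 113.64 z [-1.6e-03  3.0e-04 -1.0e+00] F [ 0.13 -0.1  -1.44] T [0.03  0.074 0.012] w 27.5 q6 -142.3
```

>>> {"api": "apply_moves", "payload": {
  "plan": [
    {"tx":-0.4,"ty":0.5,"tz":0,"rx":0,"ry":0,"rz":0,"jaw":-0.6},
    {"tx":-0.4,"ty":0.5,"tz":-1,"rx":0,"ry":0,"rz":0,"jaw":-0.6},
    {"tx":-0.4,"ty":0.5,"tz":-2,"rx":0,"ry":0,"rz":0,"jaw":-0.6},
    {"tx":-0.4,"ty":0.5,"tz":-3,"rx":0,"ry":0,"rz":0,"jaw":-0.6},
    {"tx":-0.4,"ty":0.5,"tz":-4,"rx":0,"ry":0,"rz":0,"jaw":-0.6},
    {"tx":-0.4,"ty":0.5,"tz":-4,"rx":0,"ry":0,"rz":0,"jaw":-0.6},
    {"tx":-0.4,"ty":0.5,"tz":-4,"rx":0,"ry":0,"rz":0,"jaw":-0.6}
  ]
}}

```text
time_s: 6.45
position: [0.5795, -0.1832, 0.04]
tool_rot: [[-0.916, -0.401, -0.002], [-0.401, 0.916, 0.0], [0.001, 0.001, -1.0]]
ft_force: [-0.2, 0.2, -0.1]
grip_width: 0.0269
```

```bash
python3 st.py; python3 - <<'E'
from rig import env
from h import *
grab(env,"side","side6")
cv2.imwrite('pics/c6.png',cv2.resize(cv2.imread('pics/side6.png')[185:275,290:400],(770,600),interpolation=2))
E
```

```text
6.45 [ 579.48 -183.22   39.97] yang 113.64 z [-1.6e-03  4.0e-04 -1.0e+00] F [-0.22  0.17 -0.11] T [ 0.006 -0.028  0.004] w 26.9 q6 -142.3
```

View pics/c6.png

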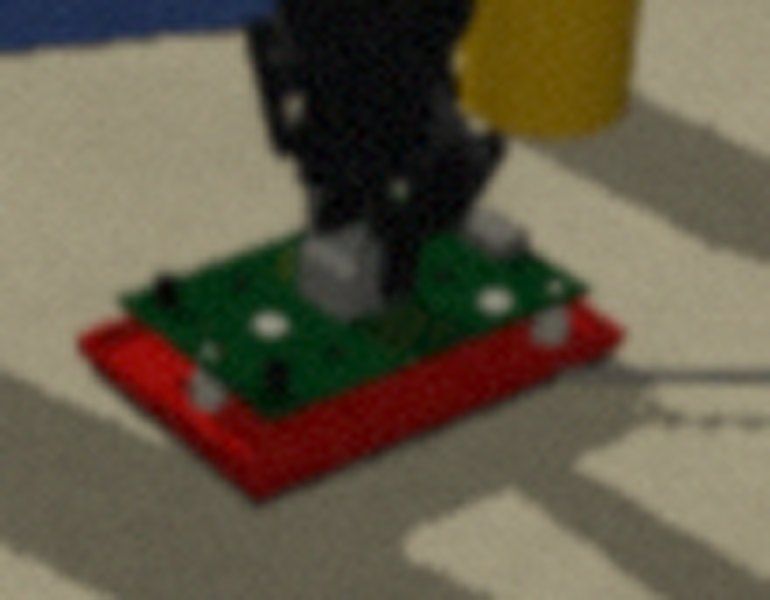

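At zoomed px (207,350) and (557,288), the grey tips of posts c and b already show in their holes, with no load on the wrist. I'll continue down gently.

>>> {"api": "apply_moves", "payload": {
  "plan": [
    {"tx":0,"ty":0,"tz":-0.7,"rx":0,"ry":0,"rz":0,"jaw":-0.6},
    {"tx":0,"ty":0,"tz":-1.4,"rx":0,"ry":0,"rz":0,"jaw":-0.6},
    {"tx":0,"ty":0,"tz":-2,"rx":0,"ry":0,"rz":0,"jaw":-0.6},
    {"tx":0,"ty":0,"tz":-2.5,"rx":0,"ry":0,"rz":0,"jaw":-0.6},
    {"tx":0,"ty":0,"tz":-2.5,"rx":0,"ry":0,"rz":0,"jaw":-0.6}
  ]
}}

```text
time_s: 7.0
position: [0.5795, -0.1832, 0.0374]
tool_rot: [[-0.916, -0.401, -0.002], [-0.401, 0.916, 0.0], [0.001, 0.001, -1.0]]
ft_force: [0.6, 1.1, -1.3]
grip_width: 0.0268
```

```bash
python3 st.py
```

```text
7.0 [ 579.45 -183.21   37.4 ] yang 113.64 z [-1.8e-03  4.0e-04 -1.0e+00] F [ 0.6   1.1  -1.31] T [0.018 0.022 0.005] w 26.8 q6 -142.3
```

>>> {"api": "apply_moves", "payload": {
  "plan": [
    {"tx":0,"ty":0,"tz":-0.4,"rx":0,"ry":0,"rz":0,"jaw":-0.6},
    {"tx":0,"ty":0,"tz":-0.8,"rx":0,"ry":0,"rz":0,"jaw":-0.6},
    {"tx":0,"ty":0,"tz":-1.2,"rx":0,"ry":0,"rz":0,"jaw":-0.6},
    {"tx":0,"ty":0,"tz":-1.2,"rx":0,"ry":0,"rz":0,"jaw":-0.6}
  ]
}}

```text
time_s: 7.4
position: [0.5794, -0.1832, 0.0361]
tool_rot: [[-0.916, -0.401, -0.002], [-0.401, 0.916, 0.0], [0.002, 0.001, -1.0]]
ft_force: [-0.3, -0.1, -1.4]
grip_width: 0.0273
```

```bash
python3 st.py
```

```text
7.4 [ 579.4  -183.23   36.15] yang 113.64 z [-1.9e-03  5.0e-04 -1.0e+00] F [-0.29 -0.15 -1.37] T [-0.006  0.041  0.001] w 27.3 q6 -142.3
```

>>> {"api": "apply_moves", "payload": {
  "plan": [
    {"tx":0,"ty":0,"tz":-0.4,"rx":0,"ry":0,"rz":0,"jaw":-0.6},
    {"tx":0,"ty":0,"tz":-0.8,"rx":0,"ry":0,"rz":0,"jaw":-0.6},
    {"tx":0,"ty":0,"tz":-1.2,"rx":0,"ry":0,"rz":0,"jaw":-0.6},
    {"tx":0,"ty":0,"tz":-1.2,"rx":0,"ry":0,"rz":0,"jaw":-0.6}
  ]
}}

```text
time_s: 7.8
position: [0.5795, -0.1833, 0.0351]
tool_rot: [[-0.916, -0.401, -0.002], [-0.401, 0.916, 0.0], [0.001, 0.001, -1.0]]
ft_force: [-0.5, -0.1, 0.2]
grip_width: 0.0272
```

```bash
python3 st.py; python3 - <<'E'
from rig import env
from h import *
grab(env,"side","side7")
cv2.imwrite('pics/c7.png',cv2.resize(cv2.imread('pics/side7.png')[185:275,290:400],(770,600),interpolation=2))
E
```

```text
7.8 [ 579.48 -183.26   35.05] yang 113.64 z [-1.6e-03  4.0e-04 -1.0e+00] F [-0.53 -0.11  0.22] T [ 0.024  0.004 -0.006] w 27.2 q6 -142.3
```

View pics/c7.png

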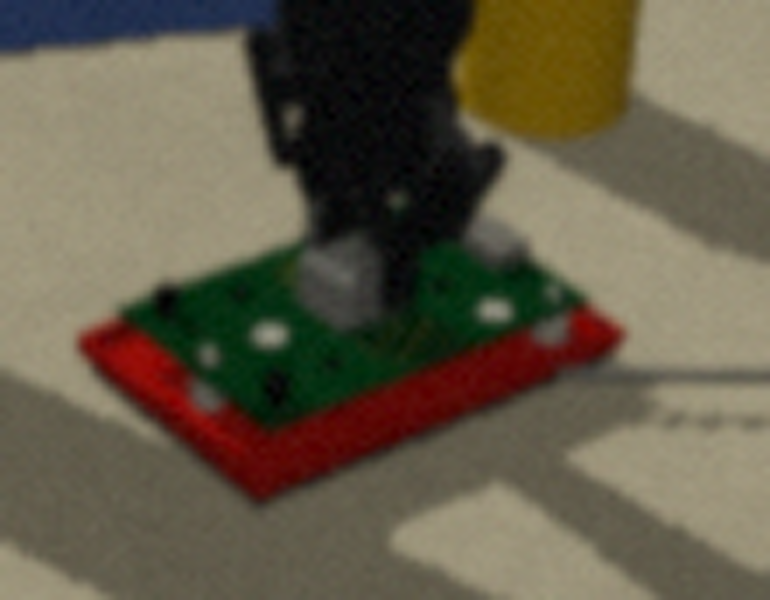

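>>> {"api": "apply_moves", "payload": {
  "plan": [
    {"tx":0,"ty":0,"tz":-0.3,"rx":0,"ry":0,"rz":0,"jaw":-0.6},
    {"tx":0,"ty":0,"tz":-0.6,"rx":0,"ry":0,"rz":0,"jaw":-0.6},
    {"tx":0,"ty":0,"tz":-0.6,"rx":0,"ry":0,"rz":0,"jaw":-0.6}
  ]
}}

```text
time_s: 8.15
position: [0.5795, -0.1833, 0.0347]
tool_rot: [[-0.916, -0.401, -0.001], [-0.401, 0.916, 0.0], [0.001, 0.001, -1.0]]
ft_force: [-0.8, 0.7, 2.5]
grip_width: 0.0271
```

```bash
python3 st.py
```

```text
8.15 [ 579.55 -183.3    34.69] yang 113.64 z [-1.4e-03  1.0e-04 -1.0e+00] F [-0.81  0.7   2.48] T [-0.005  0.185  0.003] w 27.1 q6 -142.3
```

The board is resting on the barbs with about 3.5 N on it. I'll release it and rise.

>>> {"api": "apply_moves", "payload": {
  "plan": [
    {"tx":0,"ty":0,"tz":0.2,"rx":0,"ry":0,"rz":0,"jaw":0.1},
    {"tx":0,"ty":0,"tz":0.2,"rx":0,"ry":0,"rz":0,"jaw":0.1},
    {"tx":0,"ty":0,"tz":0.2,"rx":0,"ry":0,"rz":0,"jaw":0.1},
    {"tx":0,"ty":0,"tz":10,"rx":0,"ry":0,"rz":0,"jaw":0.1},
    {"tx":0,"ty":0,"tz":40,"rx":0,"ry":0,"rz":0,"jaw":0.1},
    {"tx":-15,"ty":-7,"tz":45,"rx":0,"ry":0,"rz":0,"jaw":-1},
    {"tx":-38,"ty":-17,"tz":45,"rx":0,"ry":0,"rz":0,"jaw":-1},
    {"tx":-38,"ty":-17,"tz":45,"rx":0,"ry":0,"rz":0,"jaw":-1},
    {"tx":-38,"ty":-17,"tz":45,"rx":0,"ry":0,"rz":0,"jaw":-1}
  ]
}}

```text
time_s: 9.05
position: [0.5418, -0.2005, 0.0804]
tool_rot: [[-0.916, -0.4, -0.001], [-0.4, 0.916, -0.0], [0.001, 0.0, -1.0]]
ft_force: [-0.6, -0.5, 0.6]
grip_width: -0.0002
```

```bash
python3 st.py; python3 - <<'E'
from rig import env
from h import *
grab(env,"side","side8")
cv2.imwrite('pics/c8.png',cv2.resize(cv2.imread('pics/side8.png')[185:275,290:400],(770,600),interpolation=2))
from chk import chk
chk("side8",(579.5,-183.3),np.radians(23.64),28.6)
E
```

```text
9.05 [ 541.75 -200.51   80.35] yang 113.6 z [-5.e-04 -2.e-04 -1.e+00] F [-0.61 -0.55  0.56] T [ 0.011 -0.024 -0.022] w -0.2 q6 -145.6
[343.56 219.85] [343.01 221.81] [ 0.55 -1.96]
[359.93 231.68] [360.2  231.11] [-0.27  0.57]
[327.76 235.35] [328.09 234.75] [-0.34  0.6 ]
```

View pics/c8.png

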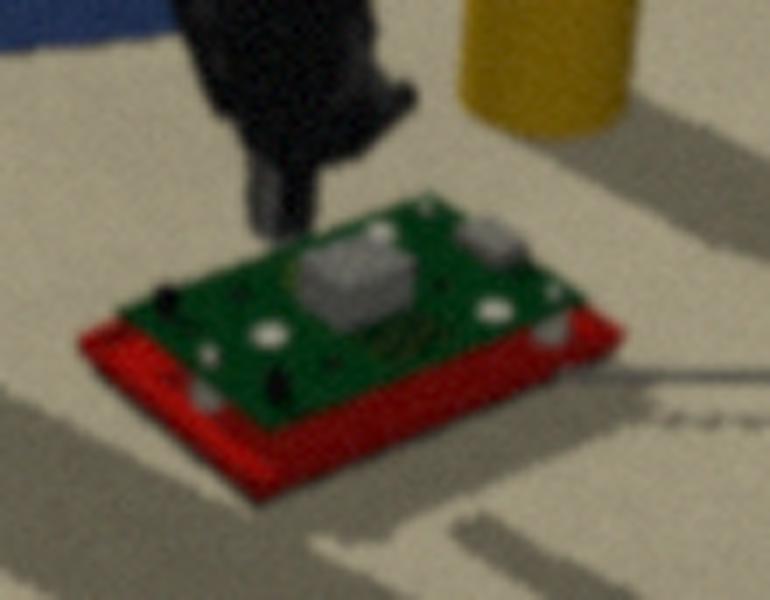

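All three post tips now show through their holes: a at zoomed px (428,208), b at (555,292) and c at (207,353). I'll press dot c first.

>>> {"api": "apply_moves", "payload": {
  "plan": [
    {"tx":-0.7,"ty":0.4,"tz":-25,"rx":0,"ry":0,"rz":0,"jaw":-1},
    {"tx":-0.7,"ty":0.4,"tz":-40,"rx":0,"ry":0,"rz":0,"jaw":-1},
    {"tx":-0.7,"ty":0.4,"tz":-45,"rx":0,"ry":0,"rz":0,"jaw":-1},
    {"tx":-0.7,"ty":0.4,"tz":-46,"rx":0,"ry":0,"rz":0,"jaw":-1},
    {"tx":-0.7,"ty":0.4,"tz":-46,"rx":0,"ry":0,"rz":0,"jaw":-1},
    {"tx":-0.7,"ty":0.4,"tz":-46,"rx":0,"ry":0,"rz":0,"jaw":-1}
  ]
}}

```text
time_s: 9.7
position: [0.5419, -0.2001, 0.0349]
tool_rot: [[-0.916, -0.401, 0.001], [-0.401, 0.916, -0.001], [-0.0, -0.001, -1.0]]
ft_force: [-0.7, -0.1, -0.0]
grip_width: -0.0002
```

```bash
python3 st.py
```

```text
9.7 [ 541.9  -200.07   34.9 ] yang 113.64 z [ 7.e-04 -9.e-04 -1.e+00] F [-0.7  -0.14 -0.01] T [-0.028 -0.033  0.028] w -0.2 q6 -145.6
```

>>> {"api": "apply_moves", "payload": {
  "plan": [
    {"tx":-0.5,"ty":0,"tz":-1.5,"rx":0,"ry":0,"rz":0,"jaw":-1},
    {"tx":-0.5,"ty":0,"tz":-2.5,"rx":0,"ry":0,"rz":0,"jaw":-1},
    {"tx":-0.5,"ty":0,"tz":-3.2,"rx":0,"ry":0,"rz":0,"jaw":-1},
    {"tx":-0.5,"ty":0,"tz":-3.8,"rx":0,"ry":0,"rz":0,"jaw":-1},
    {"tx":-0.5,"ty":0,"tz":-3.8,"rx":0,"ry":0,"rz":0,"jaw":-1}
  ]
}}

```text
time_s: 10.2
position: [0.5415, -0.2001, 0.0313]
tool_rot: [[-0.916, -0.401, 0.001], [-0.401, 0.916, -0.001], [-0.001, -0.001, -1.0]]
ft_force: [-1.0, -0.1, 3.4]
grip_width: 0.0001
```

```bash
python3 st.py
```

```text
10.2 [ 541.49 -200.15   31.35] yang 113.64 z [ 0.0011 -0.0011 -1.    ] F [-0.97 -0.13  3.36] T [0.073 0.087 0.027] w 0.1 q6 -145.6
```

>>> {"api": "apply_moves", "payload": {
  "plan": [
    {"tx":0,"ty":0,"tz":-0.4,"rx":0,"ry":0,"rz":0,"jaw":-1},
    {"tx":0,"ty":0,"tz":-0.8,"rx":0,"ry":0,"rz":0,"jaw":-1},
    {"tx":0,"ty":0,"tz":-1.2,"rx":0,"ry":0,"rz":0,"jaw":-1},
    {"tx":0,"ty":0,"tz":-1.2,"rx":0,"ry":0,"rz":0,"jaw":-1}
  ]
}}

```text
time_s: 10.6
position: [0.5416, -0.2002, 0.0305]
tool_rot: [[-0.916, -0.401, 0.001], [-0.401, 0.916, -0.001], [-0.001, -0.002, -1.0]]
ft_force: [-0.5, -0.0, 4.3]
grip_width: 0.0002
```

>>> {"api": "apply_moves", "payload": {
  "plan": [
    {"tx":0,"ty":0,"tz":-0.4,"rx":0,"ry":0,"rz":0,"jaw":-1},
    {"tx":0,"ty":0,"tz":-0.8,"rx":0,"ry":0,"rz":0,"jaw":-1},
    {"tx":0,"ty":0,"tz":-0.8,"rx":0,"ry":0,"rz":0,"jaw":-1}
  ]
}}

```text
time_s: 10.9
position: [0.5416, -0.2003, 0.03]
tool_rot: [[-0.916, -0.401, 0.002], [-0.401, 0.916, -0.002], [-0.001, -0.002, -1.0]]
ft_force: [-1.0, 0.6, 5.4]
grip_width: 0.0
```

>>> {"api": "apply_moves", "payload": {
  "plan": [
    {"tx":0,"ty":0,"tz":-0.4,"rx":0,"ry":0,"rz":0,"jaw":-1},
    {"tx":0,"ty":0,"tz":-0.8,"rx":0,"ry":0,"rz":0,"jaw":-1},
    {"tx":0,"ty":0,"tz":-1.1,"rx":0,"ry":0,"rz":0,"jaw":-1},
    {"tx":0,"ty":0,"tz":-1.1,"rx":0,"ry":0,"rz":0,"jaw":-1}
  ]
}}

```text
time_s: 11.3
position: [0.5415, -0.2002, 0.0286]
tool_rot: [[-0.916, -0.401, 0.001], [-0.401, 0.916, -0.001], [-0.001, -0.002, -1.0]]
ft_force: [-0.4, -0.2, -0.4]
grip_width: 0.0003
```

>>> {"api": "apply_moves", "payload": {
  "plan": [
    {"tx":0,"ty":0,"tz":-0.4,"rx":0,"ry":0,"rz":0,"jaw":-1},
    {"tx":0,"ty":0,"tz":-0.8,"rx":0,"ry":0,"rz":0,"jaw":-1},
    {"tx":0,"ty":0,"tz":-1.1,"rx":0,"ry":0,"rz":0,"jaw":-1},
    {"tx":0,"ty":0,"tz":-1.1,"rx":0,"ry":0,"rz":0,"jaw":-1}
  ]
}}

```text
time_s: 11.7
position: [0.5415, -0.2002, 0.0274]
tool_rot: [[-0.916, -0.401, 0.001], [-0.401, 0.916, -0.001], [-0.001, -0.002, -1.0]]
ft_force: [-0.3, -0.2, -0.2]
grip_width: 0.0001
```

>>> {"api": "apply_moves", "payload": {
  "plan": [
    {"tx":0,"ty":0,"tz":-0.4,"rx":0,"ry":0,"rz":0,"jaw":-1},
    {"tx":0,"ty":0,"tz":-0.8,"rx":0,"ry":0,"rz":0,"jaw":-1},
    {"tx":0,"ty":0,"tz":-1.1,"rx":0,"ry":0,"rz":0,"jaw":-1},
    {"tx":0,"ty":0,"tz":-1.5,"rx":0,"ry":0,"rz":0,"jaw":-1},
    {"tx":0,"ty":0,"tz":-1.5,"rx":0,"ry":0,"rz":0,"jaw":-1}
  ]
}}

```text
time_s: 12.2
position: [0.5415, -0.2002, 0.0262]
tool_rot: [[-0.916, -0.401, 0.001], [-0.401, 0.916, -0.002], [-0.001, -0.002, -1.0]]
ft_force: [-0.9, 1.5, 3.8]
grip_width: -0.0
```

```bash
python3 st.py; python3 - <<'E'
from rig import env
from h import *
grab(env,"side","side9")
cv2.imwrite('pics/c9.png',cv2.resize(cv2.imread('pics/side9.png')[185:275,290:400],(770,600),interpolation=2))
E
```

```text
12.2 [ 541.54 -200.23   26.2 ] yang 113.64 z [ 0.0015 -0.0015 -1.    ] F [-0.86  1.51  3.81] T [0.162 0.134 0.006] w -0.0 q6 -145.6
```

View pics/c9.png

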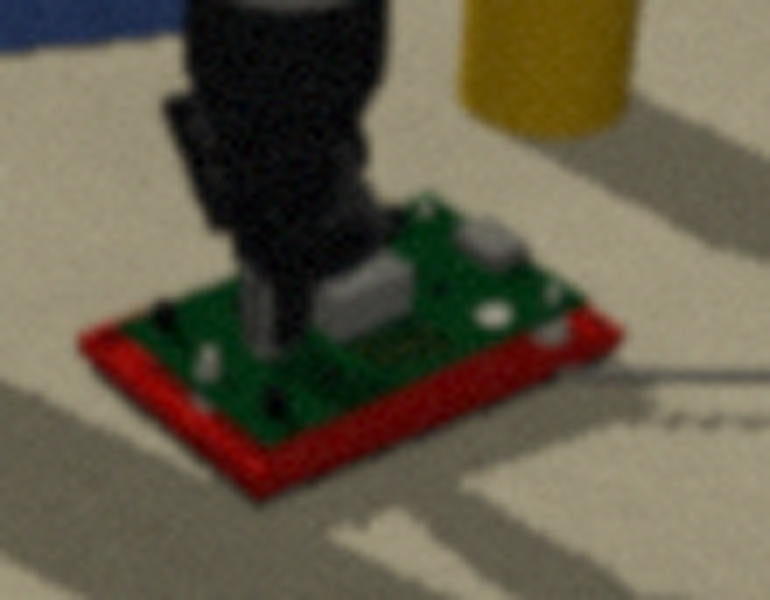

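>>> {"api": "apply_moves", "payload": {
  "plan": [
    {"tx":0,"ty":0,"tz":-0.3,"rx":0,"ry":0,"rz":0,"jaw":-1},
    {"tx":0,"ty":0,"tz":-0.6,"rx":0,"ry":0,"rz":0,"jaw":-1},
    {"tx":0,"ty":0,"tz":-0.6,"rx":0,"ry":0,"rz":0,"jaw":-1}
  ]
}}

```text
time_s: 12.55
position: [0.5416, -0.2002, 0.0261]
tool_rot: [[-0.916, -0.401, 0.002], [-0.401, 0.916, -0.002], [-0.001, -0.002, -1.0]]
ft_force: [-2.6, 0.5, 7.5]
grip_width: -0.0001
```

```bash
python3 st.py
```

```text
12.55 [ 541.58 -200.22   26.06] yang 113.65 z [ 0.0018 -0.0017 -1.    ] F [-2.6   0.49  7.48] T [0.258 0.344 0.039] w -0.1 q6 -145.6
```

c gave way at about 5.4 N and is now stiff at 26.1 mm. I'll move to dot a and compare dot heights at the end.

>>> {"api": "apply_moves", "payload": {
  "plan": [
    {"tx":0,"ty":0,"tz":3,"rx":0,"ry":0,"rz":0,"jaw":-1},
    {"tx":0,"ty":0,"tz":25,"rx":0,"ry":0,"rz":0,"jaw":-1},
    {"tx":0,"ty":0,"tz":45,"rx":0,"ry":0,"rz":0,"jaw":-1},
    {"tx":20,"ty":22,"tz":48,"rx":0,"ry":0,"rz":0,"jaw":-1},
    {"tx":50,"ty":52,"tz":48,"rx":0,"ry":0,"rz":0,"jaw":-1},
    {"tx":62,"ty":66.7,"tz":45,"rx":0,"ry":0,"rz":0,"jaw":-1},
    {"tx":62,"ty":66.7,"tz":25,"rx":0,"ry":0,"rz":0,"jaw":-1},
    {"tx":62,"ty":66.7,"tz":10,"rx":0,"ry":0,"rz":0,"jaw":-1},
    {"tx":62,"ty":66.7,"tz":9,"rx":0,"ry":0,"rz":0,"jaw":-1},
    {"tx":62,"ty":66.7,"tz":9,"rx":0,"ry":0,"rz":0,"jaw":-1}
  ]
}}

```text
time_s: 13.55
position: [0.6036, -0.1336, 0.0351]
tool_rot: [[-0.916, -0.401, 0.001], [-0.401, 0.916, -0.002], [-0.001, -0.002, -1.0]]
ft_force: [0.5, -0.1, -0.7]
grip_width: -0.0002
```

```bash
python3 st.py; python3 - <<'E'
from rig import env
from h import *
grab(env,"side","side10")
cv2.imwrite('pics/c10.png',cv2.resize(cv2.imread('pics/side10.png')[185:275,290:400],(770,600),interpolation=2))
E
```

```text
13.55 [ 603.59 -133.61   35.08] yang 113.64 z [ 0.0014 -0.0016 -1.    ] F [ 0.45 -0.11 -0.72] T [ 0.014  0.023 -0.014] w -0.2 q6 -137.0
```

View pics/c10.png

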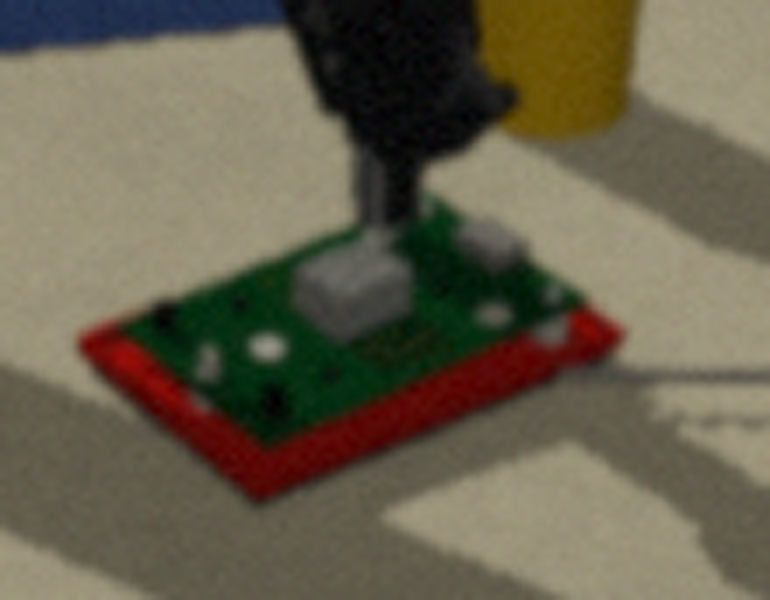

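The c end is clearly lower now, and its post stands up through the hole at zoomed px (207,360). Next I'll press dot a.

>>> {"api": "apply_moves", "payload": {
  "plan": [
    {"tx":0,"ty":0,"tz":-1.5,"rx":0,"ry":0,"rz":0,"jaw":-1},
    {"tx":0,"ty":0,"tz":-3,"rx":0,"ry":0,"rz":0,"jaw":-1},
    {"tx":0,"ty":0,"tz":-4,"rx":0,"ry":0,"rz":0,"jaw":-1},
    {"tx":0,"ty":0,"tz":-4.6,"rx":0,"ry":0,"rz":0,"jaw":-1},
    {"tx":0,"ty":0,"tz":-4.6,"rx":0,"ry":0,"rz":0,"jaw":-1}
  ]
}}

```text
time_s: 14.1
position: [0.6038, -0.1338, 0.031]
tool_rot: [[-0.916, -0.401, 0.002], [-0.401, 0.916, -0.002], [-0.001, -0.003, -1.0]]
ft_force: [-0.2, -0.0, 0.5]
grip_width: -0.0001
```

>>> {"api": "apply_moves", "payload": {
  "plan": [
    {"tx":0,"ty":0,"tz":-0.4,"rx":0,"ry":0,"rz":0,"jaw":-1},
    {"tx":0,"ty":0,"tz":-0.7,"rx":0,"ry":0,"rz":0,"jaw":-1},
    {"tx":0,"ty":0,"tz":-0.7,"rx":0,"ry":0,"rz":0,"jaw":-1}
  ]
}}

```text
time_s: 14.4
position: [0.6039, -0.1338, 0.0305]
tool_rot: [[-0.916, -0.401, 0.003], [-0.401, 0.916, -0.002], [-0.002, -0.003, -1.0]]
ft_force: [-0.3, 0.1, 1.0]
grip_width: -0.0
```

>>> {"api": "apply_moves", "payload": {
  "plan": [
    {"tx":0,"ty":0,"tz":-0.4,"rx":0,"ry":0,"rz":0,"jaw":-1},
    {"tx":0,"ty":0,"tz":-0.8,"rx":0,"ry":0,"rz":0,"jaw":-1},
    {"tx":0,"ty":0,"tz":-1.1,"rx":0,"ry":0,"rz":0,"jaw":-1},
    {"tx":0,"ty":0,"tz":-1.1,"rx":0,"ry":0,"rz":0,"jaw":-1}
  ]
}}

```text
time_s: 14.8
position: [0.604, -0.1339, 0.0296]
tool_rot: [[-0.916, -0.401, 0.003], [-0.401, 0.916, -0.002], [-0.002, -0.003, -1.0]]
ft_force: [-0.7, 0.1, 3.7]
grip_width: -0.0001
```

>>> {"api": "apply_moves", "payload": {
  "plan": [
    {"tx":0,"ty":0,"tz":-0.4,"rx":0,"ry":0,"rz":0,"jaw":-1},
    {"tx":0,"ty":0,"tz":-0.8,"rx":0,"ry":0,"rz":0,"jaw":-1},
    {"tx":0,"ty":0,"tz":-0.8,"rx":0,"ry":0,"rz":0,"jaw":-1}
  ]
}}

```text
time_s: 15.1
position: [0.6041, -0.1339, 0.0291]
tool_rot: [[-0.916, -0.401, 0.003], [-0.401, 0.916, -0.002], [-0.002, -0.004, -1.0]]
ft_force: [-1.8, 0.7, 5.1]
grip_width: 0.0005
```

>>> {"api": "apply_moves", "payload": {
  "plan": [
    {"tx":0,"ty":0,"tz":-0.4,"rx":0,"ry":0,"rz":0,"jaw":-1},
    {"tx":0,"ty":0,"tz":-0.8,"rx":0,"ry":0,"rz":0,"jaw":-1},
    {"tx":0,"ty":0,"tz":-0.8,"rx":0,"ry":0,"rz":0,"jaw":-1}
  ]
}}

```text
time_s: 15.4
position: [0.604, -0.1338, 0.0282]
tool_rot: [[-0.916, -0.401, 0.003], [-0.401, 0.916, -0.002], [-0.002, -0.004, -1.0]]
ft_force: [-0.7, -0.1, -0.7]
grip_width: 0.0001
```

>>> {"api": "apply_moves", "payload": {
  "plan": [
    {"tx":0,"ty":0,"tz":-0.4,"rx":0,"ry":0,"rz":0,"jaw":-1},
    {"tx":0,"ty":0,"tz":-0.8,"rx":0,"ry":0,"rz":0,"jaw":-1},
    {"tx":0,"ty":0,"tz":-0.8,"rx":0,"ry":0,"rz":0,"jaw":-1}
  ]
}}

```text
time_s: 15.7
position: [0.6039, -0.1338, 0.027]
tool_rot: [[-0.916, -0.401, 0.003], [-0.401, 0.916, -0.002], [-0.002, -0.003, -1.0]]
ft_force: [0.4, -0.3, 0.6]
grip_width: -0.0001
```

>>> {"api": "apply_moves", "payload": {
  "plan": [
    {"tx":0,"ty":0,"tz":-0.4,"rx":0,"ry":0,"rz":0,"jaw":-1},
    {"tx":0,"ty":0,"tz":-0.8,"rx":0,"ry":0,"rz":0,"jaw":-1},
    {"tx":0,"ty":0,"tz":-0.8,"rx":0,"ry":0,"rz":0,"jaw":-1}
  ]
}}

```text
time_s: 16.0
position: [0.6039, -0.1338, 0.0261]
tool_rot: [[-0.916, -0.401, 0.003], [-0.401, 0.916, -0.002], [-0.002, -0.003, -1.0]]
ft_force: [1.2, 0.3, -0.2]
grip_width: -0.0001
```

>>> {"api": "apply_moves", "payload": {
  "plan": [
    {"tx":0,"ty":0,"tz":-0.3,"rx":0,"ry":0,"rz":0,"jaw":-1},
    {"tx":0,"ty":0,"tz":-0.6,"rx":0,"ry":0,"rz":0,"jaw":-1},
    {"tx":0,"ty":0,"tz":-0.6,"rx":0,"ry":0,"rz":0,"jaw":-1}
  ]
}}

```text
time_s: 16.3
position: [0.6039, -0.1338, 0.0255]
tool_rot: [[-0.916, -0.401, 0.003], [-0.401, 0.916, -0.002], [-0.002, -0.003, -1.0]]
ft_force: [0.1, 0.0, -0.3]
grip_width: -0.0001
```

>>> {"api": "apply_moves", "payload": {
  "plan": [
    {"tx":0,"ty":0,"tz":-0.3,"rx":0,"ry":0,"rz":0,"jaw":-1},
    {"tx":0,"ty":0,"tz":-0.6,"rx":0,"ry":0,"rz":0,"jaw":-1},
    {"tx":0,"ty":0,"tz":-0.6,"rx":0,"ry":0,"rz":0,"jaw":-1}
  ]
}}

```text
time_s: 16.6
position: [0.6039, -0.1338, 0.025]
tool_rot: [[-0.916, -0.401, 0.003], [-0.401, 0.916, -0.002], [-0.002, -0.003, -1.0]]
ft_force: [-0.2, 0.4, 1.7]
grip_width: -0.0003
```

>>> {"api": "apply_moves", "payload": {
  "plan": [
    {"tx":0,"ty":0,"tz":-0.3,"rx":0,"ry":0,"rz":0,"jaw":-1},
    {"tx":0,"ty":0,"tz":-0.5,"rx":0,"ry":0,"rz":0,"jaw":-1},
    {"tx":0,"ty":0,"tz":-0.5,"rx":0,"ry":0,"rz":0,"jaw":-1}
  ]
}}

```text
time_s: 16.9
position: [0.604, -0.1338, 0.0248]
tool_rot: [[-0.916, -0.401, 0.003], [-0.401, 0.916, -0.002], [-0.002, -0.004, -1.0]]
ft_force: [-1.0, 0.3, 5.5]
grip_width: 0.0001
```

Both c and a now read stiff, at heights that agree with a pad about 8 mm thick. Next is dot b.

>>> {"api": "apply_moves", "payload": {
  "plan": [
    {"tx":0,"ty":0,"tz":3,"rx":0,"ry":0,"rz":0,"jaw":-1},
    {"tx":0,"ty":0,"tz":25,"rx":0,"ry":0,"rz":0,"jaw":-1},
    {"tx":2,"ty":-8,"tz":35,"rx":0,"ry":0,"rz":0,"jaw":-1},
    {"tx":15,"ty":-35,"tz":35,"rx":0,"ry":0,"rz":0,"jaw":-1},
    {"tx":28.2,"ty":-65.7,"tz":35,"rx":0,"ry":0,"rz":0,"jaw":-1},
    {"tx":28.2,"ty":-65.7,"tz":25,"rx":0,"ry":0,"rz":0,"jaw":-1},
    {"tx":28.2,"ty":-65.7,"tz":12,"rx":0,"ry":0,"rz":0,"jaw":-1},
    {"tx":28.2,"ty":-65.7,"tz":9,"rx":0,"ry":0,"rz":0,"jaw":-1},
    {"tx":28.2,"ty":-65.7,"tz":9,"rx":0,"ry":0,"rz":0,"jaw":-1}
  ]
}}

```text
time_s: 17.8
position: [0.6316, -0.1986, 0.0329]
tool_rot: [[-0.916, -0.402, 0.001], [-0.402, 0.916, -0.001], [-0.001, -0.002, -1.0]]
ft_force: [0.4, 0.4, 1.1]
grip_width: -0.0
```

```bash
python3 st.py; python3 - <<'E'
from rig import env
from h import *
grab(env,"side","side11")
cv2.imwrite('pics/c11.png',cv2.resize(cv2.imread('pics/side11.png')[185:275,290:400],(770,600),interpolation=2))
E
```

```text
17.8 [ 631.6  -198.64   32.86] yang 113.68 z [ 0.0012 -0.0013 -1.    ] F [0.37 0.41 1.09] T [-0.039  0.05   0.05 ] w -0.0 q6 -141.3
```

View pics/c11.png

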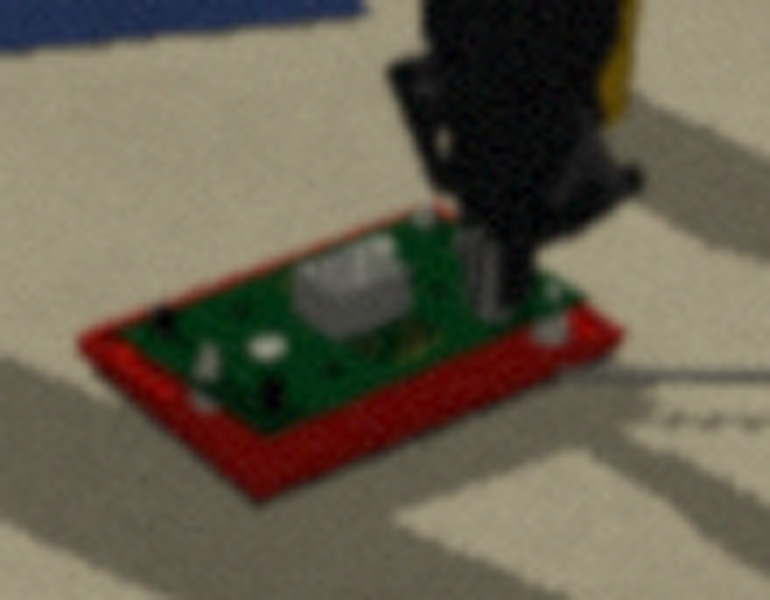

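Post a now stands up through its hole at (427,215), and only the b corner is still high. I'll press dot b.

>>> {"api": "apply_moves", "payload": {
  "plan": [
    {"tx":0.3,"ty":-0.3,"tz":-1,"rx":0,"ry":0,"rz":0,"jaw":-1},
    {"tx":0.3,"ty":-0.3,"tz":-1.6,"rx":0,"ry":0,"rz":0,"jaw":-1},
    {"tx":0.3,"ty":-0.3,"tz":-2.2,"rx":0,"ry":0,"rz":0,"jaw":-1},
    {"tx":0.3,"ty":-0.3,"tz":-2.8,"rx":0,"ry":0,"rz":0,"jaw":-1},
    {"tx":0.3,"ty":-0.3,"tz":-2.8,"rx":0,"ry":0,"rz":0,"jaw":-1}
  ]
}}

```text
time_s: 18.35
position: [0.6325, -0.1991, 0.0311]
tool_rot: [[-0.916, -0.402, 0.003], [-0.402, 0.916, -0.002], [-0.002, -0.003, -1.0]]
ft_force: [0.3, 0.5, 1.1]
grip_width: -0.0002
```

>>> {"api": "apply_moves", "payload": {
  "plan": [
    {"tx":0,"ty":0,"tz":-0.4,"rx":0,"ry":0,"rz":0,"jaw":-1},
    {"tx":0,"ty":0,"tz":-0.8,"rx":0,"ry":0,"rz":0,"jaw":-1},
    {"tx":0,"ty":0,"tz":-0.8,"rx":0,"ry":0,"rz":0,"jaw":-1}
  ]
}}

```text
time_s: 18.65
position: [0.6325, -0.1992, 0.0305]
tool_rot: [[-0.916, -0.402, 0.003], [-0.402, 0.916, -0.002], [-0.002, -0.004, -1.0]]
ft_force: [-0.0, 0.2, 2.5]
grip_width: -0.0002
```

>>> {"api": "apply_moves", "payload": {
  "plan": [
    {"tx":0,"ty":0,"tz":-0.4,"rx":0,"ry":0,"rz":0,"jaw":-1},
    {"tx":0,"ty":0,"tz":-0.8,"rx":0,"ry":0,"rz":0,"jaw":-1},
    {"tx":0,"ty":0,"tz":-0.8,"rx":0,"ry":0,"rz":0,"jaw":-1}
  ]
}}

```text
time_s: 18.95
position: [0.6326, -0.1993, 0.0298]
tool_rot: [[-0.916, -0.402, 0.004], [-0.402, 0.916, -0.003], [-0.002, -0.004, -1.0]]
ft_force: [-0.7, 0.7, 3.7]
grip_width: -0.0
```

>>> {"api": "apply_moves", "payload": {
  "plan": [
    {"tx":0,"ty":0,"tz":-0.4,"rx":0,"ry":0,"rz":0,"jaw":-1},
    {"tx":0,"ty":0,"tz":-0.9,"rx":0,"ry":0,"rz":0,"jaw":-1},
    {"tx":0,"ty":0,"tz":-0.9,"rx":0,"ry":0,"rz":0,"jaw":-1}
  ]
}}

```text
time_s: 19.25
position: [0.6327, -0.1994, 0.0292]
tool_rot: [[-0.916, -0.402, 0.004], [-0.402, 0.916, -0.003], [-0.003, -0.004, -1.0]]
ft_force: [-0.8, 1.2, 5.4]
grip_width: 0.0002
```

>>> {"api": "apply_moves", "payload": {
  "plan": [
    {"tx":0,"ty":0,"tz":-0.4,"rx":0,"ry":0,"rz":0,"jaw":-1},
    {"tx":0,"ty":0,"tz":-0.8,"rx":0,"ry":0,"rz":0,"jaw":-1},
    {"tx":0,"ty":0,"tz":-0.8,"rx":0,"ry":0,"rz":0,"jaw":-1}
  ]
}}

```text
time_s: 19.55
position: [0.6325, -0.1992, 0.0278]
tool_rot: [[-0.916, -0.402, 0.003], [-0.402, 0.916, -0.002], [-0.002, -0.003, -1.0]]
ft_force: [0.2, -0.7, 0.2]
grip_width: 0.0001
```

>>> {"api": "apply_moves", "payload": {
  "plan": [
    {"tx":0,"ty":0,"tz":-0.4,"rx":0,"ry":0,"rz":0,"jaw":-1},
    {"tx":0,"ty":0,"tz":-0.8,"rx":0,"ry":0,"rz":0,"jaw":-1},
    {"tx":0,"ty":0,"tz":-0.8,"rx":0,"ry":0,"rz":0,"jaw":-1}
  ]
}}

```text
time_s: 19.85
position: [0.6324, -0.1992, 0.0266]
tool_rot: [[-0.916, -0.402, 0.003], [-0.402, 0.916, -0.002], [-0.002, -0.003, -1.0]]
ft_force: [0.5, -1.4, -0.2]
grip_width: -0.0
```

b clicked too. I'll follow it down to a firm seat.

>>> {"api": "apply_moves", "payload": {
  "plan": [
    {"tx":0,"ty":0,"tz":-0.4,"rx":0,"ry":0,"rz":0,"jaw":-1},
    {"tx":0,"ty":0,"tz":-0.8,"rx":0,"ry":0,"rz":0,"jaw":-1},
    {"tx":0,"ty":0,"tz":-0.8,"rx":0,"ry":0,"rz":0,"jaw":-1}
  ]
}}

```text
time_s: 20.15
position: [0.6323, -0.1992, 0.0258]
tool_rot: [[-0.916, -0.402, 0.003], [-0.402, 0.916, -0.002], [-0.002, -0.003, -1.0]]
ft_force: [0.0, -0.2, -0.5]
grip_width: 0.0001
```

>>> {"api": "apply_moves", "payload": {
  "plan": [
    {"tx":0,"ty":0,"tz":-0.3,"rx":0,"ry":0,"rz":0,"jaw":-1},
    {"tx":0,"ty":0,"tz":-0.5,"rx":0,"ry":0,"rz":0,"jaw":-1},
    {"tx":0,"ty":0,"tz":-0.5,"rx":0,"ry":0,"rz":0,"jaw":-1}
  ]
}}

```text
time_s: 20.45
position: [0.6323, -0.1992, 0.0253]
tool_rot: [[-0.916, -0.402, 0.003], [-0.402, 0.916, -0.002], [-0.002, -0.003, -1.0]]
ft_force: [-0.3, 0.1, 0.3]
grip_width: 0.0
```

>>> {"api": "apply_moves", "payload": {
  "plan": [
    {"tx":0,"ty":0,"tz":-0.3,"rx":0,"ry":0,"rz":0,"jaw":-1},
    {"tx":0,"ty":0,"tz":-0.5,"rx":0,"ry":0,"rz":0,"jaw":-1},
    {"tx":0,"ty":0,"tz":-0.5,"rx":0,"ry":0,"rz":0,"jaw":-1}
  ]
}}

```text
time_s: 20.75
position: [0.6323, -0.1992, 0.0247]
tool_rot: [[-0.916, -0.402, 0.003], [-0.402, 0.916, -0.002], [-0.002, -0.003, -1.0]]
ft_force: [0.0, -0.1, 0.4]
grip_width: 0.0002
```

>>> {"api": "apply_moves", "payload": {
  "plan": [
    {"tx":0,"ty":0,"tz":-0.3,"rx":0,"ry":0,"rz":0,"jaw":-1},
    {"tx":0,"ty":0,"tz":-0.5,"rx":0,"ry":0,"rz":0,"jaw":-1},
    {"tx":0,"ty":0,"tz":-0.5,"rx":0,"ry":0,"rz":0,"jaw":-1}
  ]
}}

```text
time_s: 21.05
position: [0.6323, -0.1992, 0.0243]
tool_rot: [[-0.916, -0.402, 0.003], [-0.402, 0.916, -0.002], [-0.002, -0.003, -1.0]]
ft_force: [-0.8, -0.2, -0.2]
grip_width: -0.0002
```

>>> {"api": "apply_moves", "payload": {
  "plan": [
    {"tx":0,"ty":0,"tz":-0.2,"rx":0,"ry":0,"rz":0,"jaw":-1},
    {"tx":0,"ty":0,"tz":-0.3,"rx":0,"ry":0,"rz":0,"jaw":-1},
    {"tx":0,"ty":0,"tz":-0.3,"rx":0,"ry":0,"rz":0,"jaw":-1}
  ]
}}

```text
time_s: 21.35
position: [0.6323, -0.1991, 0.0242]
tool_rot: [[-0.916, -0.402, 0.003], [-0.402, 0.916, -0.002], [-0.002, -0.003, -1.0]]
ft_force: [-1.7, 0.7, 3.6]
grip_width: -0.0001
```

>>> {"api": "apply_moves", "payload": {
  "plan": [
    {"tx":0,"ty":0,"tz":-0.2,"rx":0,"ry":0,"rz":0,"jaw":-1},
    {"tx":0,"ty":0,"tz":-0.5,"rx":0,"ry":0,"rz":0,"jaw":-1},
    {"tx":0,"ty":0,"tz":-0.5,"rx":0,"ry":0,"rz":0,"jaw":-1}
  ]
}}

```text
time_s: 21.65
position: [0.6323, -0.1992, 0.0242]
tool_rot: [[-0.916, -0.402, 0.003], [-0.402, 0.916, -0.002], [-0.002, -0.003, -1.0]]
ft_force: [-2.6, 1.0, 6.3]
grip_width: 0.0001
```

>>> {"api": "apply_moves", "payload": {
  "plan": [
    {"tx":0,"ty":0,"tz":3,"rx":0,"ry":0,"rz":0,"jaw":-1},
    {"tx":0,"ty":0,"tz":25,"rx":0,"ry":0,"rz":0,"jaw":-1},
    {"tx":-2,"ty":8,"tz":35,"rx":0,"ry":0,"rz":0,"jaw":-1},
    {"tx":-15,"ty":35,"tz":35,"rx":0,"ry":0,"rz":0,"jaw":-1},
    {"tx":-28.5,"ty":65.7,"tz":35,"rx":0,"ry":0,"rz":0,"jaw":-1},
    {"tx":-28.5,"ty":65.7,"tz":25,"rx":0,"ry":0,"rz":0,"jaw":-1},
    {"tx":-28.5,"ty":65.7,"tz":8,"rx":0,"ry":0,"rz":0,"jaw":-1},
    {"tx":-28.5,"ty":65.7,"tz":3,"rx":0,"ry":0,"rz":0,"jaw":-1},
    {"tx":-28.5,"ty":65.7,"tz":2.5,"rx":0,"ry":0,"rz":0,"jaw":-1},
    {"tx":-28.5,"ty":65.7,"tz":2.5,"rx":0,"ry":0,"rz":0,"jaw":-1}
  ]
}}

```text
time_s: 22.65
position: [0.6041, -0.1338, 0.0269]
tool_rot: [[-0.916, -0.401, 0.003], [-0.401, 0.916, -0.003], [-0.002, -0.004, -1.0]]
ft_force: [-0.5, -0.2, -0.2]
grip_width: -0.0002
```

```bash
python3 st.py; python3 - <<'E'
from rig import env
from h import *
grab(env,"side","side12")
cv2.imwrite('pics/c12.png',cv2.resize(cv2.imread('pics/side12.png')[185:275,290:400],(770,600),interpolation=2))
E
```

```text
22.65 [ 604.11 -133.82   26.89] yang 113.67 z [ 0.0033 -0.0025 -1.    ] F [-0.53 -0.24 -0.19] T [-0.027  0.056  0.006] w -0.2 q6 -137.0
```

View pics/c12.png

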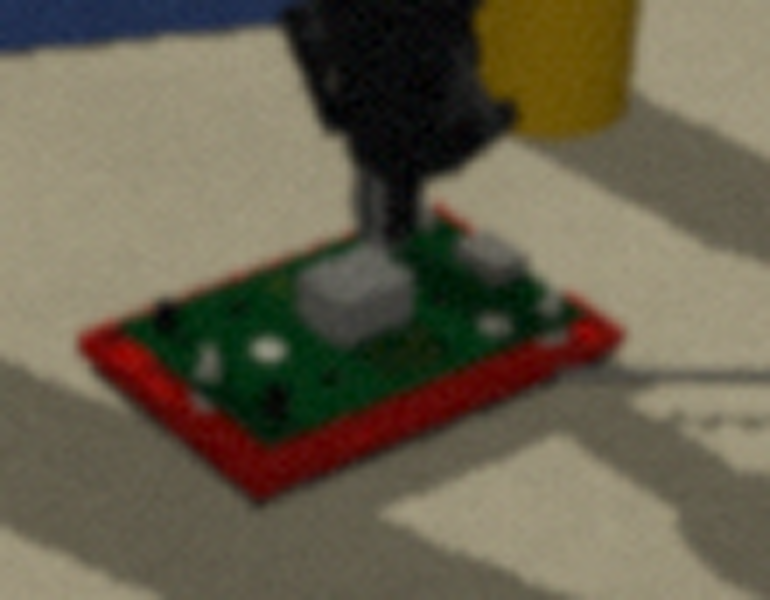

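>>> {"api": "apply_moves", "payload": {
  "plan": [
    {"tx":0,"ty":0,"tz":-0.8,"rx":0,"ry":0,"rz":0,"jaw":-1},
    {"tx":0,"ty":0,"tz":-1.6,"rx":0,"ry":0,"rz":0,"jaw":-1},
    {"tx":0,"ty":0,"tz":-2,"rx":0,"ry":0,"rz":0,"jaw":-1},
    {"tx":0,"ty":0,"tz":-2,"rx":0,"ry":0,"rz":0,"jaw":-1}
  ]
}}

```text
time_s: 23.1
position: [0.6042, -0.1339, 0.0252]
tool_rot: [[-0.916, -0.401, 0.004], [-0.401, 0.916, -0.003], [-0.002, -0.004, -1.0]]
ft_force: [-0.2, 1.1, 0.2]
grip_width: 0.0001
```

>>> {"api": "apply_moves", "payload": {
  "plan": [
    {"tx":0,"ty":0,"tz":-0.3,"rx":0,"ry":0,"rz":0,"jaw":-1},
    {"tx":0,"ty":0,"tz":-0.5,"rx":0,"ry":0,"rz":0,"jaw":-1},
    {"tx":0,"ty":0,"tz":-0.5,"rx":0,"ry":0,"rz":0,"jaw":-1}
  ]
}}

```text
time_s: 23.4
position: [0.6042, -0.1338, 0.0246]
tool_rot: [[-0.916, -0.401, 0.004], [-0.401, 0.916, -0.003], [-0.002, -0.004, -1.0]]
ft_force: [0.6, -0.3, -0.2]
grip_width: 0.0
```

>>> {"api": "apply_moves", "payload": {
  "plan": [
    {"tx":0,"ty":0,"tz":-0.2,"rx":0,"ry":0,"rz":0,"jaw":-1},
    {"tx":0,"ty":0,"tz":-0.4,"rx":0,"ry":0,"rz":0,"jaw":-1},
    {"tx":0,"ty":0,"tz":-0.4,"rx":0,"ry":0,"rz":0,"jaw":-1}
  ]
}}

```text
time_s: 23.7
position: [0.6042, -0.1339, 0.0243]
tool_rot: [[-0.916, -0.401, 0.004], [-0.401, 0.916, -0.003], [-0.002, -0.004, -1.0]]
ft_force: [0.2, -0.3, 0.6]
grip_width: 0.0001
```

>>> {"api": "apply_moves", "payload": {
  "plan": [
    {"tx":0,"ty":0,"tz":-0.2,"rx":0,"ry":0,"rz":0,"jaw":-1},
    {"tx":0,"ty":0,"tz":-0.5,"rx":0,"ry":0,"rz":0,"jaw":-1},
    {"tx":0,"ty":0,"tz":-0.5,"rx":0,"ry":0,"rz":0,"jaw":-1}
  ]
}}

```text
time_s: 24.0
position: [0.6042, -0.1338, 0.0242]
tool_rot: [[-0.916, -0.401, 0.004], [-0.401, 0.916, -0.003], [-0.003, -0.004, -1.0]]
ft_force: [-2.3, -0.1, 5.3]
grip_width: -0.0
```

>>> {"api": "apply_moves", "payload": {
  "plan": [
    {"tx":0,"ty":0,"tz":-0.2,"rx":0,"ry":0,"rz":0,"jaw":-1},
    {"tx":0,"ty":0,"tz":-0.4,"rx":0,"ry":0,"rz":0,"jaw":-1},
    {"tx":0,"ty":0,"tz":-0.4,"rx":0,"ry":0,"rz":0,"jaw":-1}
  ]
}}

```text
time_s: 24.3
position: [0.6042, -0.1338, 0.0242]
tool_rot: [[-0.916, -0.401, 0.004], [-0.401, 0.916, -0.003], [-0.003, -0.004, -1.0]]
ft_force: [-1.4, 0.1, 6.5]
grip_width: -0.0
```

>>> {"api": "apply_moves", "payload": {
  "plan": [
    {"tx":0,"ty":0,"tz":3,"rx":0,"ry":0,"rz":0,"jaw":-1},
    {"tx":0,"ty":0,"tz":25,"rx":0,"ry":0,"rz":0,"jaw":-1},
    {"tx":0,"ty":0,"tz":45,"rx":0,"ry":0,"rz":0,"jaw":-1},
    {"tx":-25,"ty":-26,"tz":48,"rx":0,"ry":0,"rz":0,"jaw":-1},
    {"tx":-55,"ty":-57,"tz":48,"rx":0,"ry":0,"rz":0,"jaw":-1},
    {"tx":-63.2,"ty":-66.3,"tz":45,"rx":0,"ry":0,"rz":0,"jaw":-1},
    {"tx":-63.2,"ty":-66.3,"tz":25,"rx":0,"ry":0,"rz":0,"jaw":-1},
    {"tx":-63.2,"ty":-66.3,"tz":8,"rx":0,"ry":0,"rz":0,"jaw":-1},
    {"tx":-63.2,"ty":-66.3,"tz":3,"rx":0,"ry":0,"rz":0,"jaw":-1},
    {"tx":-63.2,"ty":-66.3,"tz":3,"rx":0,"ry":0,"rz":0,"jaw":-1},
    {"tx":-63.2,"ty":-66.3,"tz":3,"rx":0,"ry":0,"rz":0,"jaw":-1}
  ]
}}

```text
time_s: 25.4
position: [0.5416, -0.2001, 0.0277]
tool_rot: [[-0.916, -0.402, 0.005], [-0.402, 0.916, -0.003], [-0.003, -0.005, -1.0]]
ft_force: [0.6, -0.3, 1.4]
grip_width: 0.0002
```

>>> {"api": "apply_moves", "payload": {
  "plan": [
    {"tx":0,"ty":0,"tz":-0.7,"rx":0,"ry":0,"rz":0,"jaw":-1},
    {"tx":0,"ty":0,"tz":-1.4,"rx":0,"ry":0,"rz":0,"jaw":-1},
    {"tx":0,"ty":0,"tz":-2.2,"rx":0,"ry":0,"rz":0,"jaw":-1},
    {"tx":0,"ty":0,"tz":-2.2,"rx":0,"ry":0,"rz":0,"jaw":-1}
  ]
}}

```text
time_s: 25.8
position: [0.5416, -0.2001, 0.0256]
tool_rot: [[-0.916, -0.402, 0.005], [-0.402, 0.916, -0.004], [-0.003, -0.005, -1.0]]
ft_force: [-0.2, 0.1, 0.4]
grip_width: -0.0002
```

>>> {"api": "apply_moves", "payload": {
  "plan": [
    {"tx":0,"ty":0,"tz":-0.2,"rx":0,"ry":0,"rz":0,"jaw":-1},
    {"tx":0,"ty":0,"tz":-0.5,"rx":0,"ry":0,"rz":0,"jaw":-1},
    {"tx":0,"ty":0,"tz":-0.5,"rx":0,"ry":0,"rz":0,"jaw":-1}
  ]
}}

```text
time_s: 26.1
position: [0.5415, -0.2001, 0.025]
tool_rot: [[-0.916, -0.402, 0.005], [-0.402, 0.916, -0.003], [-0.003, -0.005, -1.0]]
ft_force: [0.2, 0.4, 0.1]
grip_width: 0.0001
```

>>> {"api": "apply_moves", "payload": {
  "plan": [
    {"tx":0,"ty":0,"tz":-0.2,"rx":0,"ry":0,"rz":0,"jaw":-1},
    {"tx":0,"ty":0,"tz":-0.5,"rx":0,"ry":0,"rz":0,"jaw":-1},
    {"tx":0,"ty":0,"tz":-0.5,"rx":0,"ry":0,"rz":0,"jaw":-1}
  ]
}}

```text
time_s: 26.4
position: [0.5415, -0.2001, 0.0245]
tool_rot: [[-0.916, -0.402, 0.005], [-0.402, 0.916, -0.003], [-0.003, -0.005, -1.0]]
ft_force: [0.3, 1.1, -0.2]
grip_width: -0.0001
```

>>> {"api": "apply_moves", "payload": {
  "plan": [
    {"tx":0,"ty":0,"tz":-0.2,"rx":0,"ry":0,"rz":0,"jaw":-1},
    {"tx":0,"ty":0,"tz":-0.5,"rx":0,"ry":0,"rz":0,"jaw":-1},
    {"tx":0,"ty":0,"tz":-0.5,"rx":0,"ry":0,"rz":0,"jaw":-1}
  ]
}}

```text
time_s: 26.7
position: [0.5415, -0.2001, 0.0242]
tool_rot: [[-0.916, -0.402, 0.005], [-0.402, 0.916, -0.003], [-0.003, -0.005, -1.0]]
ft_force: [-0.7, 0.4, 3.1]
grip_width: 0.0003
```

>>> {"api": "apply_moves", "payload": {
  "plan": [
    {"tx":0,"ty":0,"tz":-0.2,"rx":0,"ry":0,"rz":0,"jaw":-1},
    {"tx":0,"ty":0,"tz":-0.4,"rx":0,"ry":0,"rz":0,"jaw":-1},
    {"tx":0,"ty":0,"tz":-0.4,"rx":0,"ry":0,"rz":0,"jaw":-1}
  ]
}}

```text
time_s: 27.0
position: [0.5416, -0.2001, 0.0242]
tool_rot: [[-0.916, -0.402, 0.005], [-0.402, 0.916, -0.004], [-0.003, -0.006, -1.0]]
ft_force: [-1.7, 1.2, 6.3]
grip_width: -0.0002
```

All three dots read 24.2 mm and stiff, so the board is level and seated. I'll retreat and take a last look.

>>> {"api": "apply_moves", "payload": {
  "plan": [
    {"tx":0,"ty":0,"tz":5,"rx":0,"ry":0,"rz":0,"jaw":-1},
    {"tx":0,"ty":0,"tz":35,"rx":0,"ry":0,"rz":0,"jaw":-1},
    {"tx":0,"ty":0,"tz":80,"rx":0,"ry":0,"rz":0,"jaw":-1},
    {"tx":-40,"ty":40,"tz":110,"rx":0,"ry":0,"rz":0,"jaw":-1},
    {"tx":-80,"ty":80,"tz":130,"rx":0,"ry":0,"rz":0,"jaw":-1},
    {"tx":-100,"ty":120,"tz":130,"rx":0,"ry":0,"rz":0,"jaw":-1},
    {"tx":-110,"ty":160,"tz":130,"rx":0,"ry":0,"rz":0,"jaw":-1},
    {"tx":-110,"ty":200,"tz":130,"rx":0,"ry":0,"rz":0,"jaw":-1},
    {"tx":-110,"ty":200,"tz":130,"rx":0,"ry":0,"rz":0,"jaw":-1},
    {"tx":-110,"ty":200,"tz":130,"rx":0,"ry":0,"rz":0,"jaw":-1}
  ]
}}

```text
time_s: 28.0
position: [0.4317, 0.0005, 0.1545]
tool_rot: [[-0.915, -0.404, 0.006], [-0.404, 0.915, -0.004], [-0.004, -0.006, -1.0]]
ft_force: [0.7, -0.7, -0.1]
grip_width: 0.0
```

```bash
python3 st.py; python3 - <<'E'
from rig import env
from h import *
grab(env,"side","side13");grab(env,"top","top13")
a=cv2.imread('pics/side13.png')[195:275,295:391];b=cv2.imread('pics/top13.png')[150:240,345:435]
cv2.imwrite('pics/c13.png',np.hstack([cv2.resize(a,(432,360),interpolation=2),cv2.resize(b,(360,360),interpolation=2)]))
d=load("top13"); p=proj(d,pose(.5793,-.1833,.0212,np.radians(23.64),DOTS)); bt=np.array([meas(d,c,60,5) for c in p]); print(p-bt)
r=least_squares(lambda q:(proj(d,pose(q[0],q[1],.0212,q[2],DOTS))-bt).ravel(),[.58,-.18,.4]); print(r.x,np.degrees(r.x[2]),r.fun.round(2))
E
```

```text
28.0 [431.66   0.49 154.5 ] yang 113.83 z [ 0.0062 -0.0041 -1.    ] F [ 0.72 -0.67 -0.1 ] T [-0.067 -0.03   0.021] w 0.0 q6 -129.4
[[-0.12660534  0.08395059]
 [-0.11110041  0.20546779]
 [-0.15563649  0.3076679 ]]
[ 0.57991101 -0.18371873  0.41629223] 23.85178777861191 [-0.01 -0.06 -0.03 -0.02  0.04  0.08]
```

View pics/c13.png

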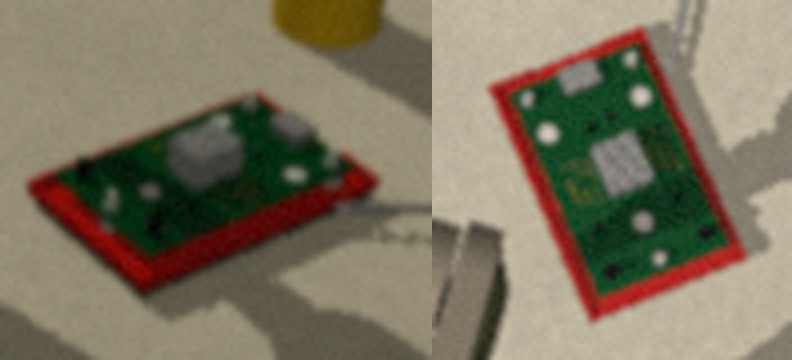

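View pics/top13.png

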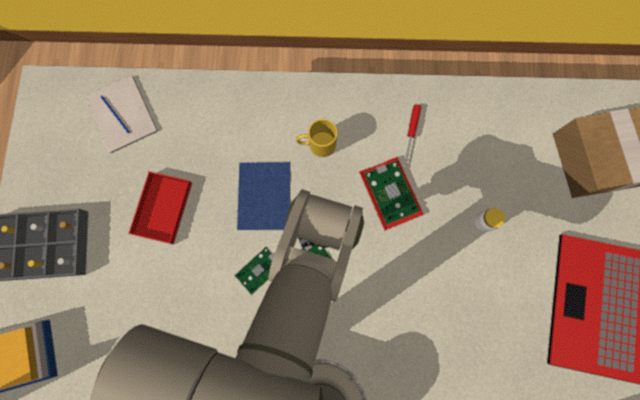

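The board lies level in the base with its connector at the gap and all three posts through. In the top view the bystanders are where they were: mug (322,138), screwdriver (414,120), jar (494,218) and cover (160,207). I'm handing in.

```bash
python3 -c "
from rig import env
print(env.close_job())"
```

```text
the job is handed in; nothing more can be done
None
```

I lifted the green board by its heat sink and lowered it onto the red base with the connector at the gap. I then pressed it home on dots c, a and b in turn and handed the job in at about 28 s of the 64 s. No verdict was reported.

- **Clicks:** each post gave way at about 5.4 N on its dot. The highest push I read was 7.5 N, but force is only read at the end of each move.
- **Seating:** after the clicks, all three dots read 24.2 mm and stiff at about 6 N, so the board is level and down on all three posts. That height puts the pad at about 7.2 mm, within the 6 to 8 mm seen in the first images.
- **Position:** the last top image puts the board within about 0.7 mm and 0.2° of where I had measured the base. All three post tips showed through their holes.
- **Bystanders:** the mug, screwdriver, jar and cover looked unmoved in the last top view, compared by eye. The gripper was well clear when I handed in.

**What disagreed:**
- The first stiff readings on c (26.1 mm) and a (24.8 mm) were higher than the final height, because other posts had not clicked yet. Both came down to 24.2 mm afterwards.
- The first two move calls were refused because rows need all seven fields. Nothing moved.

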